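# Press the sifter plug into a powder jar

## Task

Fit the large sifter plug to the powder jar: lift it by its tab, lay it level in the jar's mouth and let go, then take the cup-footed pusher and press the plug straight down (the jar sinks a little in its holder first) until it snaps home with its flange flush on the rim, keeping it pressed for about a second with a steady 11 to 17 newtons and never more than 25. Do not push the plug home with the fingers. Then stand the pusher upright on its dark wooden coaster again, let go, and leave everything else on the table where it is.

Things in the scene. Friction and masses are not known exactly. Their poses are not given: they have to be found in the camera images.
- plug_tab (a point): Large white plastic sifter plug, round, loose, 35 g, upright on a cork pad (90 mm wide, 5 mm thick). This point is the middle of the flat tab on its top, on the axis, 30 mm above its underside; z up. The tab is 10 mm thick along x, 20 mm wide along y, 22 mm high (19 to 41 mm above the underside). Not the smaller plug (flange 43 mm).
- plug_flange (a point): Centre of the underside of that plug's flange, 15 mm below plug_tab. The flange is 60 mm wide, 4 mm thick. Below it: a 43 mm neck, a bead 50 mm wide at 8.5 to 10 mm under the flange, then a taper to 43 mm at the plug's underside, 15 mm under the flange.
- mouth (a point): Centre of the rim plane of the aluminium powder jar, 43 to 67 mm above the table; z up. Jar 66 mm outside, bore 52 mm. A plug laid in the mouth rests on four nubs with its flange about 8 mm above the rim. Passing them takes some 7 to 12 N straight down; then they snap over its bead, the push drops away, and the flange lies on the rim (plug_tab 15 mm above this point).
- neck (a point): Point on the jar's axis 6 mm below the rim, level with its four round sprung nubs (3 mm into the bore). The jar stands in a snug rubber-lined hole of a fixed wooden block (96 x 96 mm, top 16 to 28 mm above the table) and slides down under about 5 to 7 N, by an unknown 0 to 12 mm, until it bottoms: a hard stop that can only be felt. It stays where it is pushed.
- pusher_grip (a point): Pusher, loose, 250 g, 105 mm tall, upright on the coaster. This point is on its axis in the square wooden handle (24 x 24 mm, faces across x and y, 35 to 105 mm above the foot), 75 mm above the foot's lower edge; z up. The steel foot is a cup open downward: 48 mm outside, 36 mm inside, 30 mm deep, so it goes over the plug's tab and bears on its flange.
- coaster: Square dark wooden coaster, fixed, 90 x 90 mm, 6 mm thick, on the table; the origin is the centre of its underside.
- bottle_a: Bystander: amber bottle with a black cap, 33 mm wide, 75 mm tall; origin at its underside.
- bottle_b: Bystander: a second amber bottle, the same.
- beaker: Bystander: glass beaker, 64 mm wide, 85 mm tall; origin at its underside.
- tin: Bystander: closed round aluminium tin, 64 mm wide, 24 mm tall; origin at its underside.
- papercup: Bystander: paper cup, 76 mm wide, 90 mm tall; origin at its underside.
- spare_plug: Bystander: the smaller white sifter plug, flange 43 mm wide, 35 mm tall; origin at its underside.
- scoop: Bystander: white plastic spoon lying on the table.
There are look-alikes about, which are no part of the job. Several things look just like the coaster: the one meant starts farthest from the robot's base.

How it is judged:
On the way, in this order (a step that is already met when the one before it is completed fails the run):
1. the plug lies level in the jar's mouth on the nubs, not yet pressed in, and the fingers have let go of it (horizontal distance between plug_tab and mouth below 0.005 m and z of plug_tab in the frame of mouth between 0.0185 and 0.028 m and angle between plug_tab's own z axis and vertical below 0.15 rad and contact force between the fingers and plug below 0.1 N), for 0.2 s.
2. the pusher presses the snapped-in plug with 9 to 19 N for half a second without a break (z of plug_tab in the frame of mouth below 0.0168 m and horizontal distance between plug_tab and mouth below 0.003 m and contact force between pusher and plug between 9 and 19 N), for 0.5 s.
At the end, for the whole second after the job is handed in: The plug is snapped home: its flange within 1.8 mm of the rim, centred within 3 mm and level within 0.06 rad; the pusher stands upright (within 0.06 rad) and at rest on the coaster, its axis within 25 mm of the coaster's centre, and is let go (z of plug_tab in the frame of mouth below 0.0168 m and horizontal distance between plug_tab and mouth below 0.003 m and angle between each of plug_tab, pusher_grip's own z axis and vertical below 0.06 rad and horizontal distance between pusher_grip and coaster below 0.025 m and z of pusher_grip in the frame of coaster between 0.076 and 0.084 m and linear speed of each of pusher, plug below 0.02 m/s); the robot touches nothing.
It fails at once if the pusher bears on the plug with more than 25 N (contact force between pusher and plug above 25 N).
It fails at once if the fingers touch the plug while it is pressed in past the nubs (contact force between the fingers and plug above 0.5 N and z of plug_tab in the frame of mouth below 0.018 m and horizontal distance between plug_tab and mouth below 0.006 m).
It fails at once if a bystander is moved by more than 30 mm (distance of any of bottle_a, bottle_b, beaker, tin, papercup, spare_plug, scoop from where it was at the start of the episode above 0.03 m).
It also fails if it takes over 69 s, if anything falls off the work surface, if the arm or the gripper's body presses on something with over 40 N, if the wrist force passes 120 N, or if a joint passes its speed limit or range.

## Robot

A 6-joint arm with a two-finger parallel gripper is mounted at the origin on the work surface. World frame = base frame: x ahead of the robot, y to its left, z up, the work surface at z = 0. Lengths are in m, angles in rad, forces in N, time in s.
With the tool pointing down it reaches from about 0.225 to 0.875 m from the base axis. Payload 3.4 kg.
Tool frame: the origin (TCP) lies between the finger pads; the fingertips stand manip.tcp_to_tips ahead of it and the grasp point (between the pads) lies 3 mm ahead of it (manip.tcp_to_tips is the distance from the TCP to the fingertips, in m); z points along the fingers, y is the direction in which the jaws open and shut (so a half turn about z gives the same grasp; the last joint's range is limited). The gripper opens to 85 mm and grips with 20 to 120 N. Pads are 22 mm wide; open, the fingers measure 114 mm over their backs; the gripper's body (76 mm by 85 mm) begins 54 mm behind the grasp point. The pads swing forward as they close: fully open they stand 13 mm farther back than shut.
Start: joints at [1.044, 0.276, 1.505, -0, 1.361, -0.121], TCP at [0.227, 0.528, 0.253] pointing down, gripper open.
Joint ranges: [-2.89, 2.89], [-0.75, 2.08], [0.22, 2.7], [-1.18, 4.32], [0.11, 2.71], [-2.7, 2.7]. Speed limits (rad/s): [2.57, 2.57, 3.14, 3.14, 3.14, 3.14].

## Interface

Orientations are given as a 3x3 rotation matrix whose columns are the frame's x, y, z axes.
In Python, from rig import get_state, vision, manip, outline_of, tip_of gives the robot as it stands.
- The arm moves only by the tool drive_tool, never from a script. Its argument "deltas" is a list of rows, each an object of numbers: "x", "y", "z": the shift along the tool's x, y, z in mm; "ax", "ay", "az": the turn, a rotation vector about the tool's x, y, z in degrees. A call has 1 to 8 rows; each row is the pose to reach, as a shift and turn from the pose measured when the call began, along the tool's axes at that moment; what a row does not reach only later rows make up. A row lasts 1/10 s, in which the tool goes at most 50 mm and 8.59 degrees, less where a joint would pass 70% of its speed; a pose out of reach is approached as far as the arm can. A call with a gripper value outside its range is refused whole. "fingers" is the closure, from -1 (fully open) to 1 (shut), set as the call begins (left out, the last holds). The fingers move at their own pace and stop on an object; "grip_force" is the grip in N (left out, the last holds). Time passes only in rows, so rows that repeat a pose let the fingers close. It gives the time, the measured TCP pose, the force and the opening at its end, in the units of the state.
- get_state(): the state, without advancing time (a new reading comes with each control period).
- vision.read_camera(name): name is "scene" or "side" or "wrist"; returns a dict with "frame" (400x640x3 uint8, red, green, blue), "intrinsics" (3x3 intrinsics, pixels), "R" (3x3) and "t" (3): a world point X has camera coordinates R X + t. Camera axes: x right, y down, z forward; pixel columns grow to the right and rows downward; lengths in m; the calibration is good to about 2 mm. A picture is of the moment at which its call begins. There is no depth.
- manip.close_job(): hands the job in, once; it reports no verdict.
Trained networks look in a picture, given as the dict that the camera call returned (one of the last four; its "shot" number tells which), for a name from the list of things; names that differ only in an ending like _2 or _b are one class to them, and where a whole thing is asked for, a point or a joint stands for the part that bears it (a point fixed in the world has none). Each returns a list of dicts, best first, with "score" (0 to 1); they miss things now and then, are a little off and sometimes report something else, mostly with a low value. They report only what shows in the picture. A call takes as long as a camera call. They do not tell look-alikes from the thing itself.
- outline_of(picture, label): "pixels" (400x640 bool, what is visible of it) and "bbox" ([left, top, width, height] as shares, 0 to 1, of the picture: columns of its width, rows of its height, round what is visible of it).
- tip_of(picture, label): "location" ([column, row] as shares, 0 to 1, of the picture: columns of its width, rows of its height: a listed point, or the origin of a listed thing).
The state is a dict: "clock": time; "joint_positions": joint angles; "joint_vel": joint speeds; "joint_efforts": joint torques, N m; "ee_pos": TCP position; "orientation": TCP orientation; "contact_force": force on the tool from outside, world axes, zero at the start; "moment": the same for the moment, N m; "width": finger opening in m.
Only numpy, scipy, OpenCV 4.12 (cv2) and the standard library are available. Lean on these libraries where they do the work, as an engineer would, in place of code of your own. Each camera call takes 0.05 s, during which the arm holds its last target.

## Working session

There is one attempt and no reset: what is moved stays moved. The work goes in short steps, Python scripts to look and compute and a tool call to move; the robot and the scene stay as the last step left them, time stands still between calls to the robot, and variables do not carry over. Pictures are saved under pics/ and viewed, and the job is handed in when it is done.

Besides the shell and the picture viewer there is one more tool, called after ">>>" as name(argument=value, ...), one argument or row to a line, values as JSON. drive_tool: Moves the arm, as the interface text tells. Its arguments: {"type":"object","properties":{"deltas":{"type":"array","items":{"type":"object","properties":{"x":{"type":"number"},"y":{"type":"number"},"z":{"type":"number"},"ax":{"type":"number"},"ay":{"type":"number"},"az":{"type":"number"}}}},"fingers":{"type":"number"},"grip_force":{"type":"number"}},"required":["deltas"]}

```bash
mkdir -p pics; ls
python3 - <<'E'
from rig import get_state, vision, manip, outline_of, tip_of
import cv2
print(manip.tcp_to_tips)
s=get_state()
for k,v in s.items(): print(k,v)
for n in ['scene','side','wrist']:
    p=vision.read_camera(n)
    cv2.imwrite(f'pics/{n}0.png',p['frame'][:,:,::-1])
    print(n,p['intrinsics'],p['R'],p['t'])
    for l in ['plug_tab','plug_flange','mouth','neck','pusher_grip','coaster','bottle_a','beaker','tin','papercup','spare_plug','scoop']:
        print(l,[(round(d['score'],2),[round(d['location'][0]*640),round(d['location'][1]*400)]) for d in tip_of(p,l)])
E
```

```text
pics
0.022
clock 0.0
joint_positions [ 1.04400831e+00  2.76595658e-01  1.50613574e+00  1.59998071e-05
  1.36068870e+00 -1.21038337e-01]
joint_vel [ 0.00226612 -0.00071315 -0.00071561  0.00159378  0.00131061 -0.00069412]
joint_efforts [ 1.45736249e-03 -4.16776192e+01 -2.45813906e+01  1.95949224e-04
  1.09094949e-02  6.18075362e-06]
ee_pos [0.22673136 0.52788256 0.25243825]
orientation [[-9.18805316e-01  3.94709920e-01 -9.32290105e-04]
 [ 3.94710951e-01  9.18804002e-01 -1.57182179e-03]
 [ 2.36178224e-04 -1.81218333e-03 -9.99998330e-01]]
contact_force [ 0.18915448 -0.21051558  0.16040794]
moment [-0.01122691 -0.00431628  0.00308658]
width 0.08525587141290139
scene [[514.04148144   0.         319.31027326]
 [  0.         514.04148144 201.0120863 ]
 [  0.           0.           1.        ]] [[-0.86019949  0.50989666  0.00788914]
 [ 0.33119932  0.57036542 -0.75165837]
 [-0.38776778 -0.64396326 -0.65950547]] [ 0.39039674 -0.12181547  1.55554161]
plug_tab [(0.94, [338, 265]), (0.54, [260, 152])]
plug_flange [(0.73, [339, 267])]
mouth [(0.75, [283, 208])]
neck [(0.93, [286, 209])]
pusher_grip
[... 917 characters left out ...]
(0.74, [461, 258])]
beaker [(0.93, [436, 213])]
tin [(0.97, [300, 242]), (0.51, [240, 149])]
papercup [(0.68, [402, 177])]
spare_plug [(0.71, [306, 128]), (0.56, [358, 192]), (0.16, [358, 190])]
scoop [(0.94, [239, 150]), (0.63, [357, 190])]
wrist [[280.0104827    0.         315.8302299 ]
 [  0.         280.0104827  205.53771797]
 [  0.           0.           1.        ]] [[ 3.94318873e-01  9.18973681e-01 -6.76011709e-06]
 [ 8.85076943e-01 -3.79772273e-01  2.69094456e-01]
 [ 2.47288155e-01 -1.06115006e-01 -9.63113791e-01]] [-0.57583848 -0.03516552  0.37876767]
plug_tab []
plug_flange []
mouth []
neck []
pusher_grip []
coaster []
bottle_a []
beaker []
tin []
papercup []
spare_plug []
scoop []
```

View pics/scene0.png

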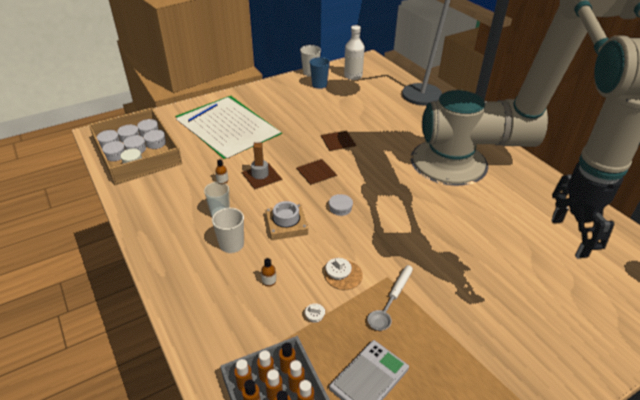

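View pics/side0.png

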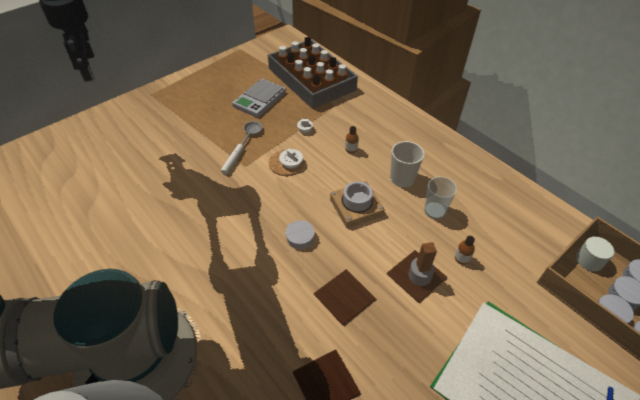

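View pics/wrist0.png

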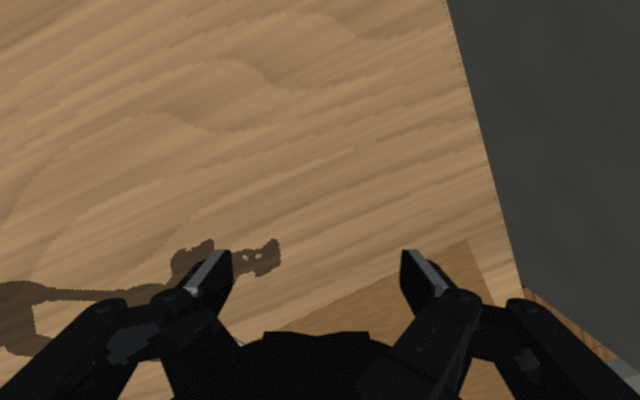

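The scene view has the plug on cork at (338,267), the jar in its block at (285,213) and the pusher on a coaster at (259,165). The side view has them at (290,158), (358,195) and (425,262). I'll triangulate and zoom in.

```bash
cat > h.py <<'E'
from rig import get_state, vision, manip, outline_of, tip_of
import cv2, numpy as np
def tri(obs):
    A=[];b=[]
    Ms=[];
    for p,uv in obs:
        d=np.linalg.inv(p['intrinsics'])@np.array([uv[0],uv[1],1.]); R=np.array(p['R']);t=np.array(p['t'])
        d=R.T@d; d/=np.linalg.norm(d); c=-R.T@t
        P=np.eye(3)-np.outer(d,d); A.append(P); b.append(P@c)
    X=np.linalg.solve(sum(A),sum(b))
    return X,[proj(p,X)-np.array(uv) for p,uv in obs]
def proj(p,X):
    q=p['intrinsics']@(np.array(p['R'])@np.array(X)+p['t']); return q[:2]/q[2]
def onz(p,uv,z):
    d=np.array(p['R']).T@np.linalg.inv(p['intrinsics'])@np.array([uv[0],uv[1],1.]); c=-np.array(p['R']).T@p['t']
    return c+d*(z-c[2])/d[2]
def tips(p,l):
    return [(d['score'],np.array(d['location'])*[640,400]) for d in tip_of(p,l)]
def crop(p,name,c,r=40,k=8):
    x,y=map(int,c); f=p['frame'][max(0,y-r):y+r,max(0,x-r):x+r,::-1]
    cv2.imwrite(name,cv2.resize(f,None,fx=k,fy=k,interpolation=cv2.INTER_CUBIC))
E
python3 - <<'E'
from h import *
a=vision.read_camera('scene');b=vision.read_camera('side')
np.set_printoptions(precision=4,suppress=True)
pick={'plug_tab':((338,265),(290,155)),'plug_flange':((339,267),(290,158)),'mouth':((283,208),(356,192)),'neck':((286,209),(359,194)),'pusher_grip':((256,154),(427,255)),'coaster':((259,175),(414,278)),'beaker':((223,213),(436,213)),'tin':((338,208),(300,242))}
for l,(ga,gb) in pick.items():
    u=min(tips(a,l),key=lambda s:np.linalg.norm(s[1]-ga),default=None)
    v=min(tips(b,l),key=lambda s:np.linalg.norm(s[1]-gb),default=None)
    if u is None or v is None: print(l,'none');continue
    X,r=tri([(a,u[1]),(b,v[1])]); print(l,X,np.round(r,1).tolist(),u[1],v[1])
for n,uv in [('coasterB',(345,297)),('coasterC',(326,380)),('coastA',(416,276)),('bottle_near_pusher',(464,258)),('bottle2',(352,150)),('cup',(403,183)),('spare',(305,131)),('scoop',(233,158)),('scoopend',(254,130))]:
    print(n,onz(b,uv,0.0))
crop(a,'pics/c1.png',(338,267),30,10);crop(b,'pics/c2.png',(290,158),30,10)
crop(a,'pics/c3.png',(259,165),30,10);crop(b,'pics/c4.png',(420,265),40,8)
im=np.vstack([np.hstack([cv2.resize(cv2.imread(f'pics/c{i}.png'),(400,300) if 0 else (300,300)) for i in (1,2)]),np.hstack([cv2.resize(cv2.imread(f'pics/c{i}.png'),(300,300)) for i in (3,4)])])
cv2.imwrite('pics/crops.png',im)
E
```

```text
plug_tab [ 0.5013 -0.0786 -0.1755] [[-47.6, -16.9], [-61.0, 0.2]] [339.2  262.12] [417.408 279.88 ]
plug_flange [0.5329 0.2097 0.023 ] [[1.8, 0.1], [1.7, -0.1]] [334.272 268.2  ] [289.92 155.8 ]
mouth [ 0.5566 -0.0042  0.0541] [[0.8, 0.2], [1.0, -0.2]] [283.008 208.48 ] [357.696 192.12 ]
neck [ 0.558  -0.0023  0.0543] [[-2.1, -0.5], [-2.4, 0.4]] [285.824 209.68 ] [360.896 190.68 ]
pusher_grip [ 0.5267 -0.2242  0.0843] [[0.4, 0.1], [0.6, -0.1]] [256.  151.4] [426.624 254.2  ]
coaster [ 0.5224 -0.2217 -0.0011] [[1.8, 0.5], [2.6, -0.6]] [258.368 174.92 ] [414.592 277.68 ]
beaker [ 0.6838 -0.1264 -0.0041] [[0.1, 0.0], [0.1, -0.0]] [221.184 214.32 ] [431.872 211.8  ]
tin [ 0.3969  0.0162 -0.0076] [[-0.1, -0.0], [-0.1, 0.0]] [340.48 210.08] [298.88 239.68]
coasterB [ 0.3755 -0.1577  0.    ]
coasterC [ 0.2372 -0.2562  0.    ]
coastA [ 0.5218 -0.2186  0.    ]
bottle_near_pusher [ 0.6347 -0.2563  0.    ]
bottle2 [ 0.6808  0.1431 -0.    ]
cup [ 0.6964 -0.0226  0.    ]
spare [0.6343 0.2793 0.    ]
scoop [ 0.427   0.3185 -0.    ]
scoopend [ 0.531   0.3714 -0.    ]
```

View pics/crops.png

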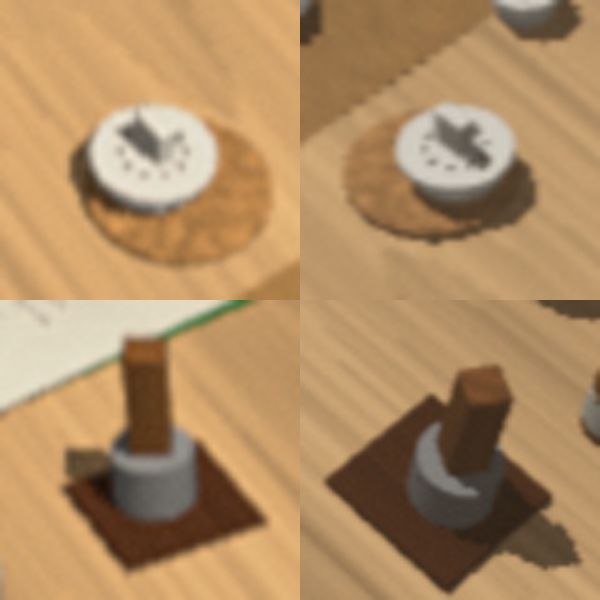

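>>> drive_tool(
  deltas=[
    {"x": -360,"y": -170,"z": 50},
    {"x": -360,"y": -170,"z": 50},
    {"x": -360,"y": -170,"z": 50},
    {"x": -360,"y": -170,"z": 50},
    {"x": -360,"y": -170,"z": 50},
    {"x": -360,"y": -170,"z": 50},
    {"x": -360,"y": -170,"z": 50},
    {"x": -360,"y": -170,"z": 50},
  ],
  fingers=-1,
)

```text
invalid input at $.deltas[0]: expected keys x, y, z, ax, ay, az
```

Run:
```python
from h import *
np.set_printoptions(precision=4,suppress=True)
p=vision.read_camera('wrist');s=get_state()
cv2.imwrite('pics/w1.png',p['frame'][:,:,::-1])
print(s['clock'],s['ee_pos'],s['orientation'],s['joint_positions'])
R=p['R'];c=-R.T@p['t'];O=np.array(s['orientation']);print('cam in tool',O.T@(c-s['ee_pos']),(R@O))
for l in ['plug_tab','plug_flange']: print(l,[(x,onz(p,u,{'plug_tab':.035,'plug_flange':.02}[l]),u) for x,u in tips(p,l)])
```

```text
2.9 [0.227  0.5283 0.2533] [[-0.9188  0.3947  0.0001]
 [ 0.3947  0.9188  0.0001]
 [-0.      0.0001 -1.    ]] [ 1.044   0.2759  1.5049 -0.      1.3607 -0.121 ]
cam in tool [ 0.0683  0.0008 -0.1209] [[ 0.0004  1.      0.0001]
 [-0.9631  0.0005 -0.2691]
 [-0.2691  0.      0.9631]]
plug_tab []
plug_flange []
```

View pics/w1.png

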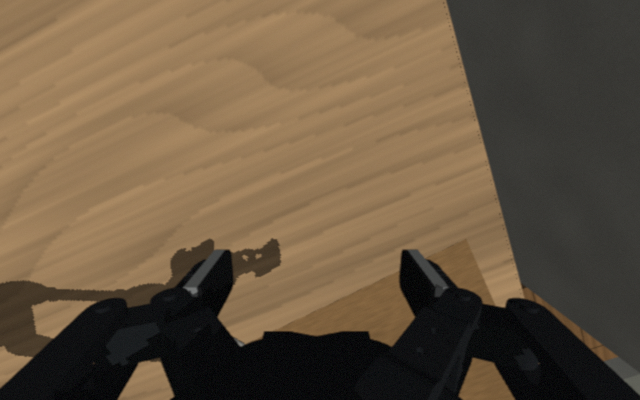

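>>> drive_tool(
  deltas=[
    {"x": -360,"y": -170,"z": 50,"ax": 0,"ay": 0,"az": 0},
    {"x": -360,"y": -170,"z": 50,"ax": 0,"ay": 0,"az": 0},
    {"x": -360,"y": -170,"z": 50,"ax": 0,"ay": 0,"az": 0},
    {"x": -360,"y": -170,"z": 50,"ax": 0,"ay": 0,"az": 0},
    {"x": -360,"y": -170,"z": 50,"ax": 0,"ay": 0,"az": 0},
    {"x": -360,"y": -170,"z": 50,"ax": 0,"ay": 0,"az": 0},
    {"x": -360,"y": -170,"z": 50,"ax": 0,"ay": 0,"az": 0},
    {"x": -360,"y": -170,"z": 50,"ax": 0,"ay": 0,"az": 0},
  ],
  fingers=-1,
)

```text
clock: 3.8
ee_pos: [0.491, 0.2293, 0.2035]
orientation: [[-0.919, 0.395, 0.001], [0.395, 0.919, 0.001], [-0.0, 0.001, -1.0]]
contact_force: [1.2, -0.1, 0.6]
width: 0.0852
```

Run:
```python
from h import *
np.set_printoptions(precision=4,suppress=True)
p=vision.read_camera('wrist');s=get_state()
cv2.imwrite('pics/w2.png',p['frame'][:,:,::-1])
print(s['clock'],s['ee_pos'],s['orientation'],s['joint_positions'])
for l in ['plug_tab','plug_flange']: print(l,[(x,onz(p,u,{'plug_tab':.035,'plug_flange':.02}[l]),u) for x,u in tips(p,l)])
```

```text
3.85 [0.4966 0.2232 0.2024] [[-0.9172  0.3983  0.0053]
 [ 0.3983  0.9172 -0.0063]
 [-0.0074 -0.0037 -1.    ]] [ 0.2994  0.2631  1.6545 -0.0081  1.2208 -0.859 ]
plug_tab [(0.55, array([0.526 , 0.2077, 0.035 ]), array([309.504, 230.12 ]))]
plug_flange [(0.56, array([0.5266, 0.2078, 0.02  ]), array([310.08, 225.88]))]
```

View pics/w2.png

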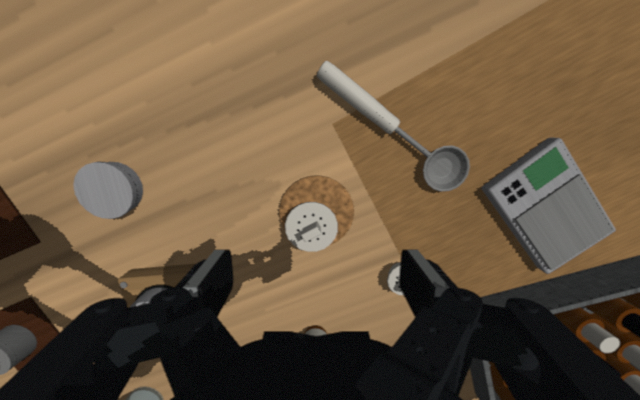

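Run:
```python
from h import *
np.set_printoptions(precision=4,suppress=True)
p=vision.read_camera('wrist');p=vision.read_camera('wrist');s=get_state()
print(s['clock'],s['ee_pos'],s['orientation'],s['joint_positions'])
c=None
for l in ['plug_tab','plug_flange']:
    t=tips(p,l); print(l,[(x,onz(p,u,{'plug_tab':.035,'plug_flange':.02}[l]),u) for x,u in t])
    if t:c=t[0][1]
o=outline_of(p,'plug_tab')
print([(d['score'],np.array(d['bbox'])*[640,400,640,400]) for d in o])
crop(p,'pics/w3.png',c,25,20)
g=(p['frame'].astype(float)); np.save('w3.npy',p['frame'])
import pickle; pickle.dump((p,s),open('w3.pkl','wb'))
print(c.astype(int)-25)
# hue-free mask of white flange ellipse
f=p['frame'].astype(int); sat=f.max(2)-f.min(2)
x,y=c.astype(int); m=np.zeros(sat.shape,np.uint8); m[y-40:y+40,x-40:x+40]=((sat<40)&(f.min(2)>150))[y-40:y+40,x-40:x+40]
cs,_=cv2.findContours(m,cv2.RETR_EXTERNAL,cv2.CHAIN_APPROX_NONE); k=max(cs,key=cv2.contourArea); e=cv2.fitEllipse(cv2.convexHull(k)); print(e, onz(p,e[0],.024))
```

```text
4.05 [0.4896 0.2309 0.2033] [[-0.9183  0.3958 -0.0009]
 [ 0.3958  0.9183  0.0005]
 [ 0.0011  0.0001 -1.    ]] [ 0.3116  0.2592  1.6575  0.0008  1.2256 -0.8526]
plug_tab [(0.92, array([0.5279, 0.2093, 0.035 ]), array([311.424, 232.2  ])), (0.46, array([0.3995, 0.0409, 0.035 ]), array([115.904, 186.68 ]))]
plug_flange [(0.82, array([0.527, 0.21 , 0.02 ]), array([311.872, 226.6  ]))]
[(0.71, array([284.096, 202.48 ,  50.176,  48.8  ])), (0.7, array([317.696,  65.4  , 148.928, 125.6  ])), (0.58, array([127.232, 389.   ,  36.224,  11.   ]))]
[286 201]
((311.1734924316406, 227.60906982421875), (47.96175003051758, 50.393497467041016), 90.88855743408203) [0.5265 0.2094 0.024 ]
```

View pics/w3.png

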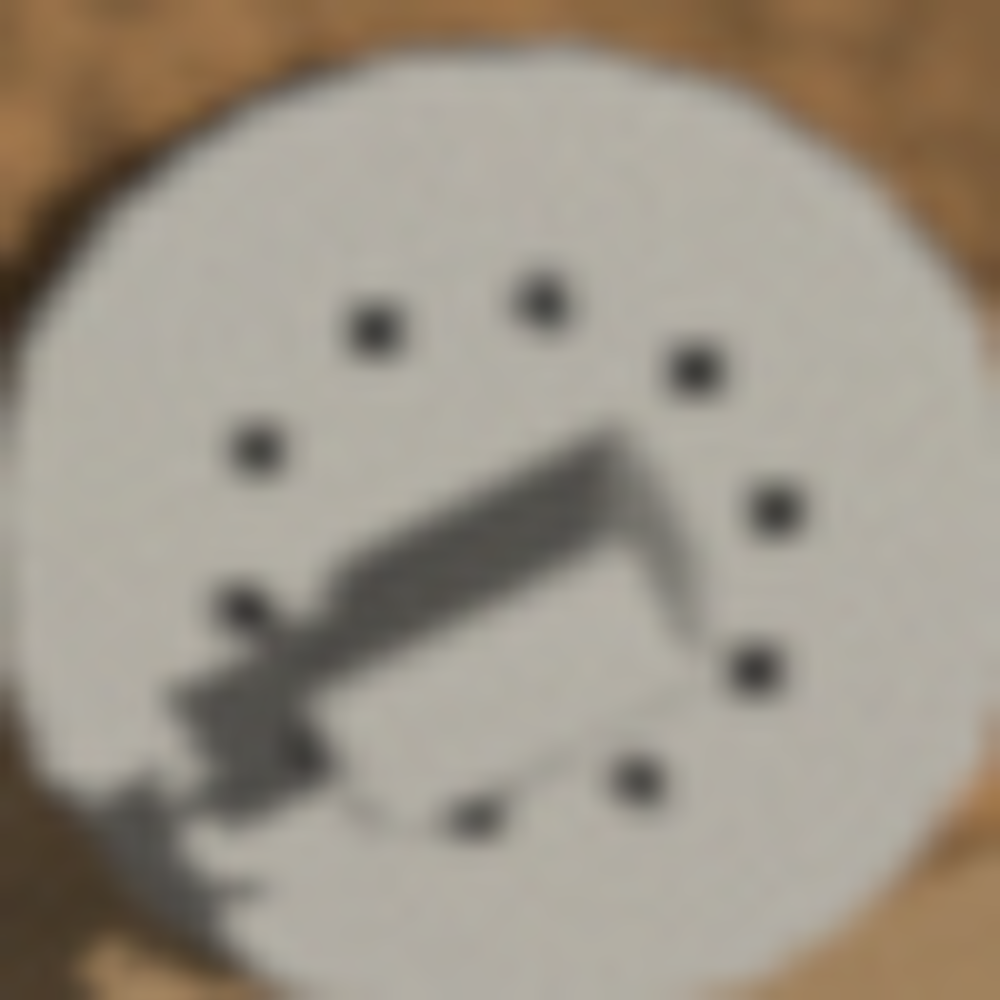

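Run:
```python
from h import *
import pickle
np.set_printoptions(precision=4,suppress=True)
p,s=pickle.load(open('w3.pkl','rb'))
C=[(325,690),(632,540),(702,692),(400,832)]
W=np.array([onz(p,np.array(c)/20+[286,201]-0.5,.046) for c in C]);print(W,W.mean(0))
for i,j in((0,1),(3,2),(1,2),(0,3)): d=W[j]-W[i];print(np.linalg.norm(d),np.degrees(np.arctan2(d[1],d[0])))
O=np.array(s['orientation']);print(np.degrees(np.arctan2(O[1,0],O[0,0])))
print('cam shift of 3 images plug tool frame',O.T@(np.array([.527,.2095,.05])-s['ee_pos']))
```

```text
[[0.523  0.2004 0.046 ]
 [0.5217 0.2187 0.046 ]
 [0.531  0.2187 0.046 ]
 [0.532  0.2008 0.046 ]] [0.5269 0.2097 0.046 ]
0.018356319409610113 94.02372457446418
0.01799972068125587 93.02540879544063
0.009342376352974382 0.11898087025316291
0.009011334179346797 2.263085883246112
156.6854620187459
cam shift of 3 images plug tool frame [-0.043  -0.0049  0.1533]
```

>>> drive_tool(
  deltas=[
    {"x": -10,"y": -1,"z": 20,"ax": 0,"ay": 0,"az": 8.5},
    {"x": -20,"y": -2,"z": 40,"ax": 0,"ay": 0,"az": 17},
    {"x": -30,"y": -4,"z": 60,"ax": 0,"ay": 0,"az": 25.5},
    {"x": -40,"y": -5,"z": 80,"ax": 0,"ay": 0,"az": 34},
    {"x": -43,"y": -5,"z": 90,"ax": 0,"ay": 0,"az": 42.5},
    {"x": -43,"y": -5,"z": 95,"ax": 0,"ay": 0,"az": 51},
    {"x": -43,"y": -5,"z": 95,"ax": 0,"ay": 0,"az": 59.5},
    {"x": -43,"y": -5,"z": 95,"ax": 0,"ay": 0,"az": 63.7},
  ],
  fingers=-0.3,
)

```text
clock: 5.0
ee_pos: [0.5257, 0.212, 0.1087]
orientation: [[-0.053, 0.999, -0.0], [0.999, 0.053, 0.001], [0.001, -0.0, -1.0]]
contact_force: [-0.1, -0.7, 0.2]
width: 0.0555
```

Run:
```python
from h import *
np.set_printoptions(precision=4,suppress=True)
p=vision.read_camera('wrist');p=vision.read_camera('wrist');s=get_state()
print(s['clock'],s['ee_pos'],s['orientation'],s['joint_positions'],s['width'])
cv2.imwrite('pics/w4.png',p['frame'][:,:,::-1])
for l in ['plug_tab','plug_flange']:
    t=tips(p,l); print(l,[(x,onz(p,u,{'plug_tab':.035,'plug_flange':.02}[l]),u) for x,u in t])
```

```text
5.1 [0.5259 0.212  0.109 ] [[-0.0575  0.9983  0.0003]
 [ 0.9983  0.0575  0.0007]
 [ 0.0007  0.0003 -1.    ]] [0.26   0.3804 1.7355 0.0007 1.0252 0.2021] 0.05522752993420414
plug_tab [(0.83, array([0.5256, 0.2084, 0.035 ]), array([315.072, 229.2  ]))]
plug_flange [(0.57, array([0.5293, 0.2074, 0.02  ]), array([319.68, 224.  ]))]
```

View pics/w4.png

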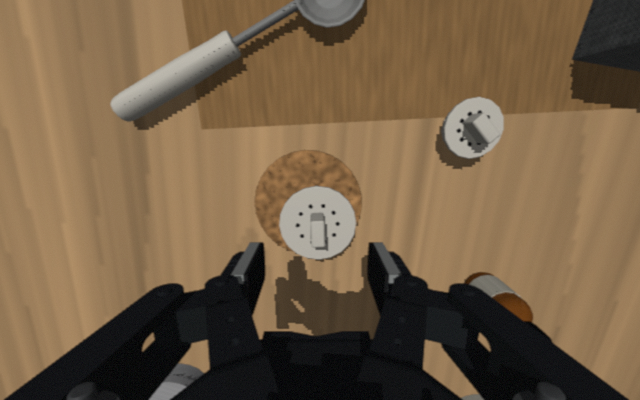

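>>> drive_tool(
  deltas=[
    {"x": -3,"y": 0.8,"z": 20,"ax": 0,"ay": 0,"az": 0},
    {"x": -3,"y": 0.8,"z": 40,"ax": 0,"ay": 0,"az": 0},
    {"x": -3,"y": 0.8,"z": 54,"ax": 0,"ay": 0,"az": 0},
    {"x": -3,"y": 0.8,"z": 58,"ax": 0,"ay": 0,"az": 0},
    {"x": -3,"y": 0.8,"z": 59,"ax": 0,"ay": 0,"az": 0},
    {"x": -3,"y": 0.8,"z": 59,"ax": 0,"ay": 0,"az": 0},
  ],
)

```text
clock: 5.8
ee_pos: [0.5275, 0.209, 0.0506]
orientation: [[-0.059, 0.998, 0.002], [0.998, 0.059, 0.001], [0.001, 0.002, -1.0]]
contact_force: [0.0, 0.2, -0.2]
width: 0.0554
```

>>> drive_tool(
  deltas=[
    {"x": 0,"y": 0,"z": 0,"ax": 0,"ay": 0,"az": 0},
    {"x": 0,"y": 0,"z": 0,"ax": 0,"ay": 0,"az": 0},
    {"x": 0,"y": 0,"z": 0,"ax": 0,"ay": 0,"az": 0},
    {"x": 0,"y": 0,"z": 0,"ax": 0,"ay": 0,"az": 0},
    {"x": 0,"y": 0,"z": 0,"ax": 0,"ay": 0,"az": 0},
    {"x": 0,"y": 0,"z": 0,"ax": 0,"ay": 0,"az": 0},
  ],
  fingers=1,
  grip_force=30,
)

```text
clock: 6.4
ee_pos: [0.528, 0.2091, 0.0512]
orientation: [[-0.059, 0.998, 0.003], [0.998, 0.059, 0.001], [0.001, 0.003, -1.0]]
contact_force: [0.7, 0.7, 3.4]
width: 0.0091
```

>>> drive_tool(
  deltas=[
    {"x": 0,"y": 0,"z": -5,"ax": 0,"ay": 0,"az": 0},
    {"x": 0,"y": 0,"z": -30,"ax": 0,"ay": 0,"az": 0},
    {"x": 0,"y": 0,"z": -70,"ax": 0,"ay": 0,"az": 0},
    {"x": 0,"y": 0,"z": -100,"ax": 0,"ay": 0,"az": 0},
    {"x": -40,"y": 8,"z": -110,"ax": 0,"ay": 0,"az": 0},
    {"x": -80,"y": 15,"z": -110,"ax": 0,"ay": 0,"az": 0},
    {"x": -110,"y": 20,"z": -110,"ax": 0,"ay": 0,"az": 0},
    {"x": -120,"y": 22,"z": -110,"ax": 0,"ay": 0,"az": 0},
  ],
)

```text
clock: 7.2
ee_pos: [0.557, 0.0879, 0.1611]
orientation: [[-0.057, 0.998, 0.002], [0.998, 0.057, 0.0], [0.0, 0.002, -1.0]]
contact_force: [-0.9, 1.3, -0.4]
width: 0.0091
```

Run:
```python
from h import *
np.set_printoptions(precision=4,suppress=True)
p=vision.read_camera('wrist');p=vision.read_camera('wrist');p=vision.read_camera('wrist')
cv2.imwrite('pics/w5.png',p['frame'][:,:,::-1])
for l in ['mouth','neck']:
    t=tips(p,l); print(l,[(x,onz(p,u,.054),u) for x,u in t])
q=vision.read_camera('scene'); r=vision.read_camera('side');s=get_state()
print(s['clock'],s['ee_pos'],s['orientation'],s['joint_positions'],s['width'],s['contact_force'])
for l in ['mouth','plug_tab','plug_flange']:
    for n,P in (('sc',q),('si',r)): print(l,n,[(x,u) for x,u in tips(P,l)])
crop(q,'pics/c5.png',(295,225),50,6);crop(r,'pics/c6.png',(340,170),50,6)
cv2.imwrite('pics/cr5.png',np.hstack([cv2.resize(cv2.imread('pics/c5.png'),(400,400)),cv2.resize(cv2.imread('pics/c6.png'),(400,400))]))
import pickle;pickle.dump((p,q,r,s),open('w5.pkl','wb'))
```

```text
mouth [(0.74, array([0.5536, 0.0018, 0.054 ]), array([306.688, 301.28 ])), (0.67, array([ 0.556 , -0.0031,  0.054 ]), array([308.928, 306.   ]))]
neck [(0.58, array([0.5539, 0.0002, 0.054 ]), array([306.88, 302.8 ]))]
7.55 [0.5563 0.0918 0.1609] [[-0.0606  0.9982  0.0021]
 [ 0.9982  0.0606  0.0018]
 [ 0.0017  0.0022 -1.    ]] [ 0.0391  0.3248  1.6752  0.0019  1.1394 -0.0223] 0.009141382983325253 [0.3222 0.3307 0.2945]
mouth sc [(0.84, array([285.312, 207.8  ]))]
mouth si [(0.66, array([355.392, 190.8  ])), (0.3, array([425.984, 255.12 ]))]
plug_tab sc [(0.69, array([304.32, 204.6 ]))]
plug_tab si [(0.58, array([334.272, 137.6  ]))]
plug_flange sc [(0.68, array([302.592, 208.4  ]))]
plug_flange si [(0.8, array([330.88, 147.08]))]
```

View pics/w5.png

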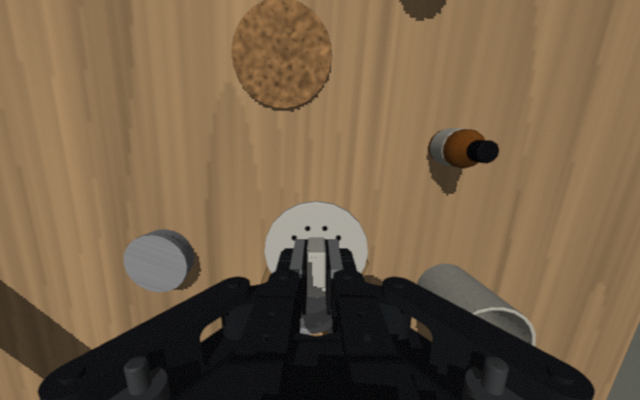

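View pics/cr5.png

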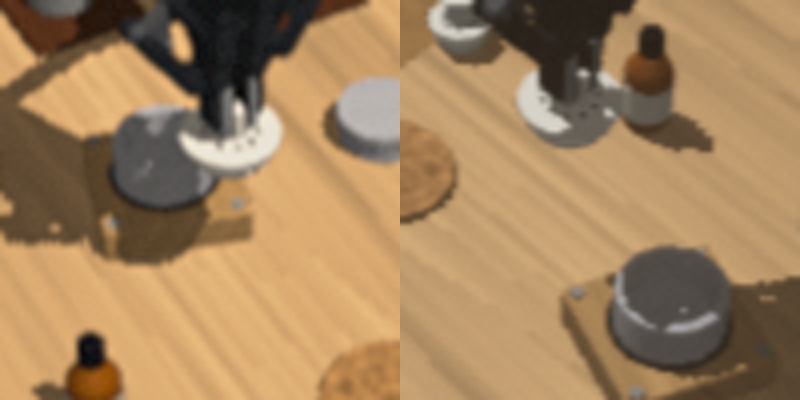

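>>> drive_tool(
  deltas=[
    {"x": -45,"y": -3,"z": 0,"ax": 0,"ay": 0,"az": 0},
    {"x": -90,"y": -6,"z": 0,"ax": 0,"ay": 0,"az": 0},
    {"x": -135,"y": -8,"z": 0,"ax": 0,"ay": 0,"az": 0},
    {"x": -160,"y": -10,"z": 0,"ax": 0,"ay": 0,"az": 0},
    {"x": -160,"y": -10,"z": 0,"ax": 0,"ay": 0,"az": 0},
    {"x": -160,"y": -10,"z": 0,"ax": 0,"ay": 0,"az": 0},
  ],
)

```text
clock: 8.45
ee_pos: [0.5561, -0.0695, 0.1608]
orientation: [[-0.058, 0.998, 0.002], [0.998, 0.058, 0.002], [0.002, 0.003, -1.0]]
contact_force: [0.4, 0.0, -0.7]
width: 0.009
```

Run:
```python
from h import *
np.set_printoptions(precision=4,suppress=True)
p=vision.read_camera('wrist');p=vision.read_camera('wrist')
cv2.imwrite('pics/w6.png',p['frame'][:,:,::-1])
for l in ['mouth','neck']:
    t=tips(p,l); print(l,[(x,onz(p,u,.054),u) for x,u in t])
q=vision.read_camera('scene'); r=vision.read_camera('side');s=get_state()
print(s['clock'],s['ee_pos'],s['orientation'],s['width'],s['contact_force'])
crop(q,'pics/c5.png',(285,213),30,10);crop(r,'pics/c6.png',(356,195),30,10)
cv2.imwrite('pics/cr6.png',np.hstack([cv2.resize(cv2.imread('pics/c5.png'),(400,400)),cv2.resize(cv2.imread('pics/c6.png'),(400,400))]))
import pickle;pickle.dump((p,q,r,s),open('w6.pkl','wb'))
```

```text
mouth [(0.6, array([ 0.5564, -0.0031,  0.054 ]), array([320.704, 132.2  ]))]
neck [(0.59, array([ 0.5559, -0.0008,  0.054 ]), array([320.192, 129.08 ]))]
8.75 [ 0.5562 -0.0682  0.1609] [[-0.0615  0.9981  0.0026]
 [ 0.9981  0.0615  0.0015]
 [ 0.0014  0.0027 -1.    ]] 0.009159603422990959 [ 0.3054  0.2614 -0.0178]
```

View pics/w6.png

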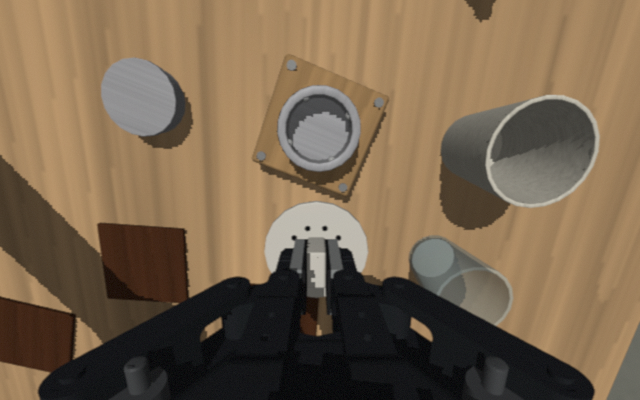

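View pics/cr6.png

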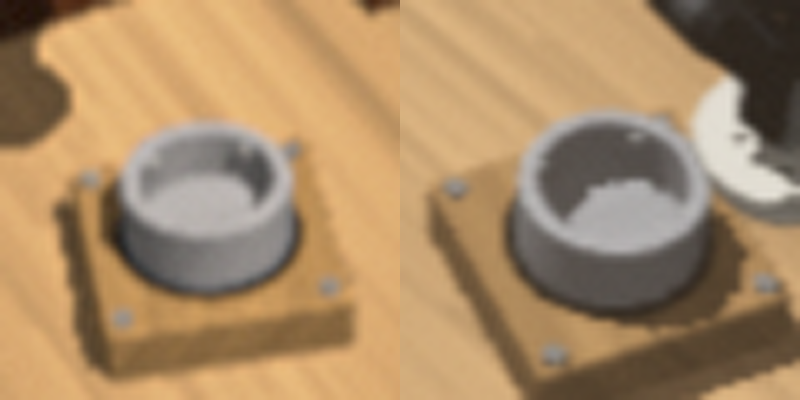

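Run:
```python
from h import *
import pickle
p,q,r,s=pickle.load(open('w6.pkl','rb'))
f=p['frame'].astype(int); sat=f.max(2)-f.min(2)
crop(p,'pics/c7.png',(320,129),50,8)
crop(q,'pics/c8.png',(285,213),20,20);crop(r,'pics/c9.png',(356,193),20,20)
cv2.imwrite('pics/cr9.png',np.hstack([cv2.resize(cv2.imread('pics/c8.png'),(400,400)),cv2.resize(cv2.imread('pics/c9.png'),(400,400))]))
```

```text
(no output)
```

View pics/c7.png

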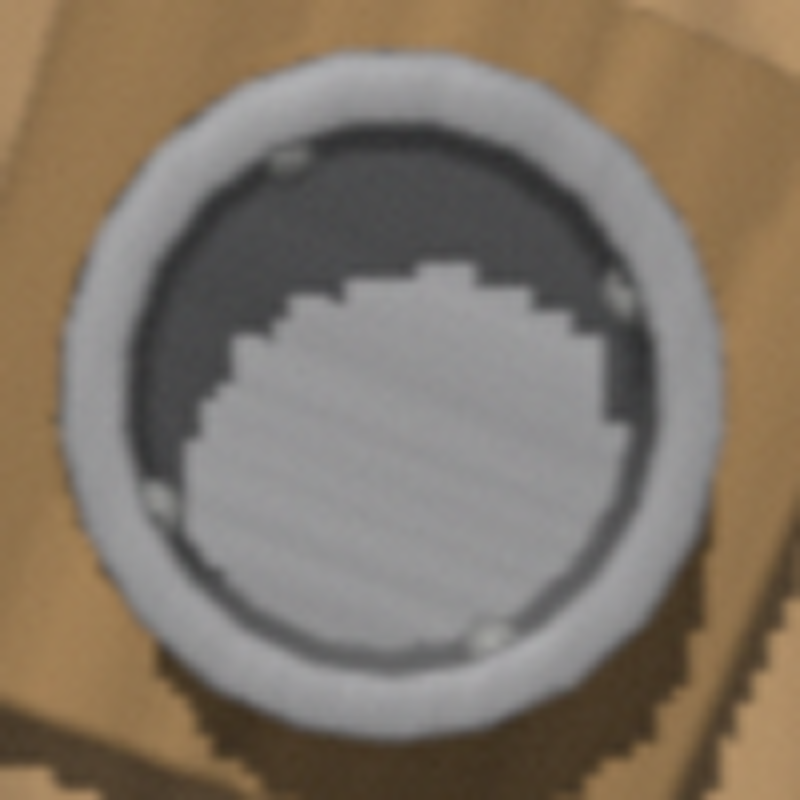

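View pics/cr9.png

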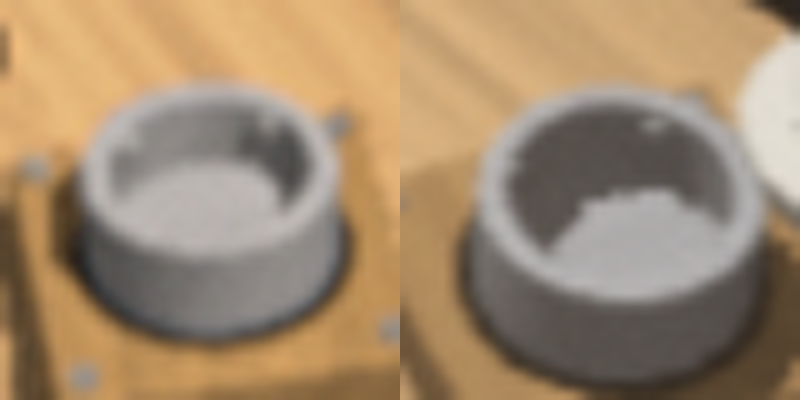

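Run:
```python
from h import *
import pickle
from scipy.optimize import least_squares
np.set_printoptions(precision=4,suppress=True)
p,q,r,s=pickle.load(open('w6.pkl','rb'))
V=[(p,[(63,385),(722,390),(395,52),(395,740)],8,(270,79)),(q,[(82,185),(338,190),(210,85),(210,255)],10,(265,193)),(r,[(80,185),(363,190),(222,85),(225,303)],10,(336,173))]
th=np.linspace(0,2*np.pi,721)
def res(X,vs):
    o=[]
    for P,pts,k,org in vs:
        C=np.array([proj(P,[X[0]+.033*np.cos(t),X[1]+.033*np.sin(t),X[2]]) for t in th[::2]])
        px=(np.array(pts)+.5)/k-.5+org
        # extremes
        o+=[C[:,0].min()-px[0,0],C[:,0].max()-px[1,0],C[:,1].min()-px[2,1],C[:,1].max()-px[3,1]]
    return o
for vs in (V,V[:1],V[1:],V[1:2],V[2:]):
    f=least_squares(res,[.556,-.002,.054],args=(vs,),diff_step=1e-3); print(f.x,np.round(f.fun,1))
O=np.array(s['orientation']);
# plug in hand: flange top circle points in wrist image
f=p['frame'].astype(int); sat=f.max(2)-f.min(2)
m=((sat<45)&(f.min(2)>140)).astype(np.uint8); m[:195]=0;m[300:]=0;m[:,:255]=0;m[:,375:]=0
cs,_=cv2.findContours(m,cv2.RETR_EXTERNAL,cv2.CHAIN_APPROX_NONE);k=max(cs,key=cv2.contourArea)[:,0,:]
k=k[(k[:,1]<255)]
# outer boundary: per-col topmost
top=np.array([[c,k[k[:,0]==c,1].min()] for c in np.unique(k[:,0])],float)
def res2(a):
    z=s['ee_pos'][2]-.051+.024
    W=np.array([onz(p,u,z+a[2]*0) for u in top]); return (np.hypot(W[:,0]-a[0],W[:,1]-a[1])-.030)*1000
g=least_squares(res2,[s['ee_pos'][0],s['ee_pos'][1],0],loss='soft_l1'); print('plug',g.x[:2],'tcp',s['ee_pos'],np.abs(g.fun).mean(), 'in tool',O.T@(np.array([g.x[0],g.x[1],s['ee_pos'][2]])-s['ee_pos']))
t=tips(q,'pusher_grip'),tips(r,'pusher_grip');print(t)
```

```text
[ 0.5548 -0.0014  0.0525] [-0.5  0.6 -0.2  0.3 -0.7 -0.3 -0.1  0.4 -1.  -0.1  0.3  0.5]
[ 0.5548 -0.0014  0.0501] [-0.1  0.1  0.1 -0.1]
[ 0.5548 -0.0014  0.0534] [-0.8 -0.3 -0.3  0.1 -0.9 -0.  -0.   0.2]
[ 0.5453 -0.0176  0.036 ] [ 0.  -0.  -0.1  0.1]
[0.5681 0.0088 0.035 ] [-0.1  0.1  0.2 -0.1]
plug [ 0.5562 -0.0693] tcp [ 0.5562 -0.0682  0.1609] 0.21307096689144464 in tool [-0.0011 -0.0001 -0.    ]
([(0.54, array([257.472, 155.4  ])), (0.2, array([314.88, 318.  ]))], [(0.91, array([425.728, 256.32 ]))])
```

>>> drive_tool(
  deltas=[
    {"x": 35,"y": 1.5,"z": 0,"ax": 0,"ay": 0,"az": 0},
    {"x": 62,"y": 2.9,"z": 0,"ax": 0,"ay": 0,"az": 0},
    {"x": 67.8,"y": 2.9,"z": 15,"ax": 0,"ay": 0,"az": 0},
    {"x": 67.8,"y": 2.9,"z": 40,"ax": 0,"ay": 0,"az": 0},
    {"x": 67.8,"y": 2.9,"z": 54,"ax": 0,"ay": 0,"az": 0},
    {"x": 67.8,"y": 2.9,"z": 54,"ax": 0,"ay": 0,"az": 0},
    {"x": 67.8,"y": 2.9,"z": 54,"ax": 0,"ay": 0,"az": 0},
  ],
)

```text
clock: 9.55
ee_pos: [0.5554, -0.0004, 0.1072]
orientation: [[-0.061, 0.998, 0.003], [0.998, 0.061, 0.001], [0.001, 0.003, -1.0]]
contact_force: [-0.2, -0.1, 0.3]
width: 0.009
```

Run:
```python
from h import *
np.set_printoptions(precision=4,suppress=True)
q=vision.read_camera('scene'); r=vision.read_camera('side');s=get_state()
print(s['clock'],s['ee_pos'],s['orientation'],s['width'],s['contact_force'])
crop(q,'pics/c5.png',(285,208),30,10);crop(r,'pics/c6.png',(356,187),30,10)
cv2.imwrite('pics/cr7.png',np.hstack([cv2.resize(cv2.imread('pics/c5.png'),(400,400)),cv2.resize(cv2.imread('pics/c6.png'),(400,400))]))
```

```text
9.65 [ 0.556  -0.0007  0.108 ] [[-0.0611  0.9981  0.0048]
 [ 0.9981  0.0611  0.0012]
 [ 0.0009  0.0048 -1.    ]] 0.008931144007890997 [-0.2964 -0.1189  0.1299]
```

View pics/cr7.png

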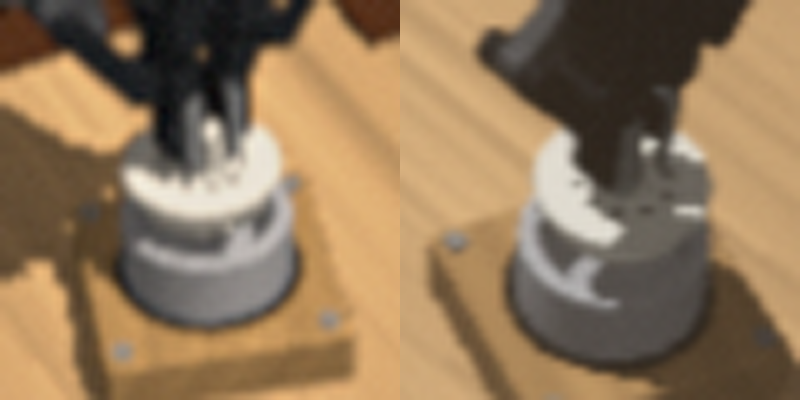

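>>> drive_tool(
  deltas=[
    {"x": 0.3,"y": -1,"z": 5,"ax": 0,"ay": 0,"az": 0},
    {"x": 0.3,"y": -1,"z": 10,"ax": 0,"ay": 0,"az": 0},
    {"x": 0.3,"y": -1,"z": 12,"ax": 0,"ay": 0,"az": 0},
    {"x": 0.3,"y": -1,"z": 13,"ax": 0,"ay": 0,"az": 0},
  ],
)

```text
clock: 10.05
ee_pos: [0.5548, -0.0005, 0.0947]
orientation: [[-0.061, 0.998, 0.004], [0.998, 0.061, 0.001], [0.001, 0.004, -1.0]]
contact_force: [-0.8, -0.6, 1.0]
width: 0.0094
```

>>> drive_tool(
  deltas=[
    {"x": 0,"y": 0,"z": 0.8,"ax": 0,"ay": 0,"az": 0},
    {"x": 0,"y": 0,"z": 1.5,"ax": 0,"ay": 0,"az": 0},
  ],
)

```text
clock: 10.25
ee_pos: [0.5547, -0.0008, 0.0936]
orientation: [[-0.061, 0.998, 0.004], [0.998, 0.061, 0.001], [0.0, 0.004, -1.0]]
contact_force: [-1.3, -1.0, 4.1]
width: 0.0089
```

Run:
```python
from h import *
np.set_printoptions(precision=4,suppress=True)
q=vision.read_camera('scene'); r=vision.read_camera('side');s=get_state()
print(s['clock'],s['ee_pos'],s['width'],s['contact_force'])
crop(q,'pics/c5.png',(285,208),30,10);crop(r,'pics/c6.png',(356,187),30,10)
cv2.imwrite('pics/cr8.png',np.hstack([cv2.resize(cv2.imread('pics/c5.png'),(400,400)),cv2.resize(cv2.imread('pics/c6.png'),(400,400))]))
```

```text
10.35 [ 0.5547 -0.0007  0.0935] 0.009195509593666851 [-1.4743 -1.1592  4.0607]
```

View pics/cr8.png

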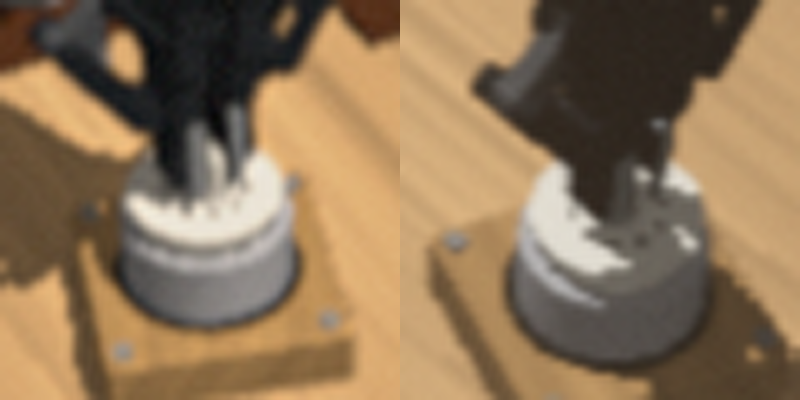

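>>> drive_tool(
  deltas=[
    {"x": 0,"y": 0,"z": -0.5,"ax": 0,"ay": 0,"az": 0},
    {"x": 0,"y": 0,"z": -0.5,"ax": 0,"ay": 0,"az": 0},
    {"x": 0,"y": 0,"z": -0.5,"ax": 0,"ay": 0,"az": 0},
    {"x": 0,"y": 0,"z": -0.5,"ax": 0,"ay": 0,"az": 0},
  ],
  fingers=-0.3,
)

```text
clock: 10.75
ee_pos: [0.5548, -0.0006, 0.0939]
orientation: [[-0.061, 0.998, 0.004], [0.998, 0.061, 0.001], [0.001, 0.004, -1.0]]
contact_force: [0.9, 0.1, -0.8]
width: 0.0554
```

>>> drive_tool(
  deltas=[
    {"x": 0,"y": 0,"z": -10,"ax": 0,"ay": 0,"az": 0},
    {"x": 0,"y": 0,"z": -40,"ax": 0,"ay": 0,"az": 0},
    {"x": 0,"y": 0,"z": -80,"ax": 0,"ay": 0,"az": 0},
    {"x": -40,"y": 0,"z": -110,"ax": 0,"ay": 0,"az": 0},
    {"x": -80,"y": -5,"z": -130,"ax": 0,"ay": 0,"az": 0},
    {"x": -80,"y": -5,"z": -130,"ax": 0,"ay": 0,"az": 0},
  ],
)

```text
clock: 11.35
ee_pos: [0.5563, -0.0856, 0.2282]
orientation: [[-0.057, 0.998, 0.012], [0.998, 0.058, -0.004], [-0.005, 0.012, -1.0]]
contact_force: [-0.6, -0.2, -0.6]
width: 0.0554
```

Run:
```python
from h import *
import pickle
np.set_printoptions(precision=4,suppress=True)
q=vision.read_camera('scene'); r=vision.read_camera('side');p=vision.read_camera('wrist');s=get_state()
print(s['clock'],s['ee_pos'],s['orientation'],s['width'],s['contact_force'])
cv2.imwrite('pics/w10.png',p['frame'][:,:,::-1])
crop(q,'pics/c5.png',(285,208),30,10);crop(r,'pics/c6.png',(356,187),30,10)
cv2.imwrite('pics/cr10.png',np.hstack([cv2.resize(cv2.imread('pics/c5.png'),(400,400)),cv2.resize(cv2.imread('pics/c6.png'),(400,400))]))
for l in ['plug_tab','plug_flange','pusher_grip']:
    for n,P in (('sc',q),('si',r),('w',p)): print(l,n,[(x,u) for x,u in tips(P,l)])
pickle.dump((p,q,r,s),open('w10.pkl','wb'))
```

```text
11.5 [ 0.5537 -0.0806  0.2239] [[-0.0604  0.9982  0.0036]
 [ 0.9982  0.0604  0.0017]
 [ 0.0015  0.0037 -1.    ]] 0.05571940558479883 [ 0.0576 -0.1421 -0.5799]
plug_tab sc [(0.75, array([285.12, 202.6 ])), (0.45, array([220.032, 212.2  ]))]
plug_tab si [(0.67, array([361.28, 183.32]))]
plug_tab w [(0.65, array([320.896, 114.52 ]))]
plug_flange sc [(0.62, array([284.672, 208.32 ]))]
plug_flange si [(0.93, array([359.232, 188.12 ]))]
plug_flange w [(0.62, array([320.704, 113.8  ]))]
pusher_grip sc [(0.59, array([258.688, 154.6  ]))]
pusher_grip si [(0.68, array([425.92, 257.68]))]
pusher_grip w [(0.95, array([278.912, 321.6  ]))]
```

View pics/w10.png

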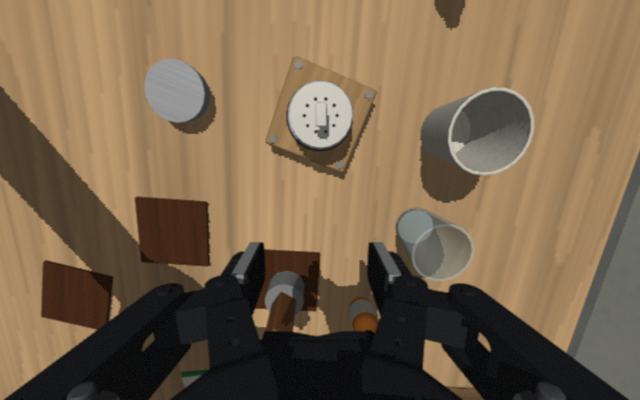

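View pics/cr10.png

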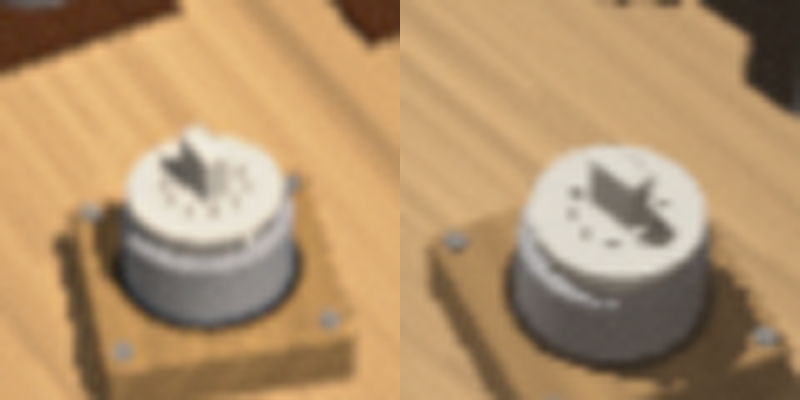

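>>> drive_tool(
  deltas=[
    {"x": -48,"y": -10,"z": 0,"ax": 0,"ay": 0,"az": 0},
    {"x": -95,"y": -20,"z": 0,"ax": 0,"ay": 0,"az": 0},
    {"x": -140,"y": -30,"z": 0,"ax": 0,"ay": 0,"az": 0},
    {"x": -180,"y": -40,"z": 0,"ax": 0,"ay": 0,"az": 0},
    {"x": -190,"y": -40,"z": 0,"ax": 0,"ay": 0,"az": 0},
    {"x": -190,"y": -40,"z": 0,"ax": 0,"ay": 0,"az": 0},
    {"x": -190,"y": -40,"z": 0,"ax": 0,"ay": 0,"az": 0},
  ],
  fingers=-0.3,
)

```text
clock: 12.65
ee_pos: [0.526, -0.2715, 0.223]
orientation: [[-0.062, 0.998, 0.003], [0.998, 0.062, 0.002], [0.002, 0.003, -1.0]]
contact_force: [-0.6, -0.9, 0.0]
width: 0.0556
```

Run:
```python
from h import *
import pickle
np.set_printoptions(precision=4,suppress=True)
p=vision.read_camera('wrist');p=vision.read_camera('wrist');s=get_state()
print(s['clock'],s['ee_pos'],s['orientation'],s['joint_positions'],s['width'],s['contact_force'])
cv2.imwrite('pics/w11.png',p['frame'][:,:,::-1])
c=None
for l in ['pusher_grip','coaster']:
    t=tips(p,l); print(l,[(x,u,onz(p,u,.081 if l[0]=='p' else 0)) for x,u in t])
    if c is None and t:c=t[0][1]
crop(p,'pics/w11c.png',c,50,8);print(c.astype(int)-50)
pickle.dump((p,s),open('w11.pkl','wb'))
```

```text
12.75 [ 0.5261 -0.2708  0.2232] [[-0.0636  0.998   0.0032]
 [ 0.998   0.0636  0.002 ]
 [ 0.0018  0.0033 -1.    ]] [-0.595   0.3177  1.5199  0.0036  1.3025 -0.6595] 0.055815586248066026 [ 0.4775  0.138  -0.843 ]
pusher_grip [(0.79, array([315.2 , 147.68]), array([ 0.5229, -0.22  ,  0.081 ]))]
coaster [(0.94, array([184.32,  78.4 ]), array([ 0.3708, -0.158 ,  0.    ])), (0.89, array([ 75.2, 160.6]), array([ 0.2328, -0.2592,  0.    ])), (0.58, array([313.28, 139.6 ]), array([ 0.5205, -0.216 ,  0.    ]))]
[265  97]
```

View pics/w11.png

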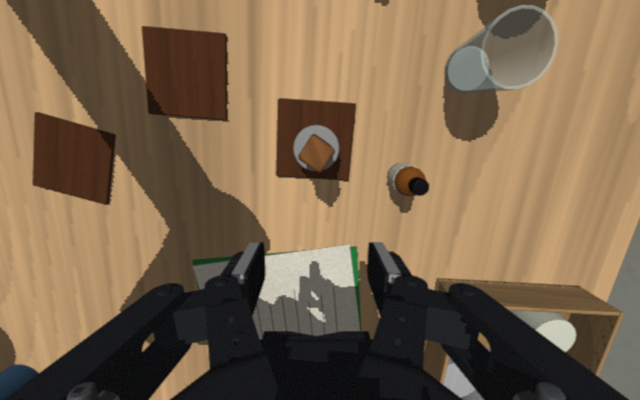

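View pics/w11c.png

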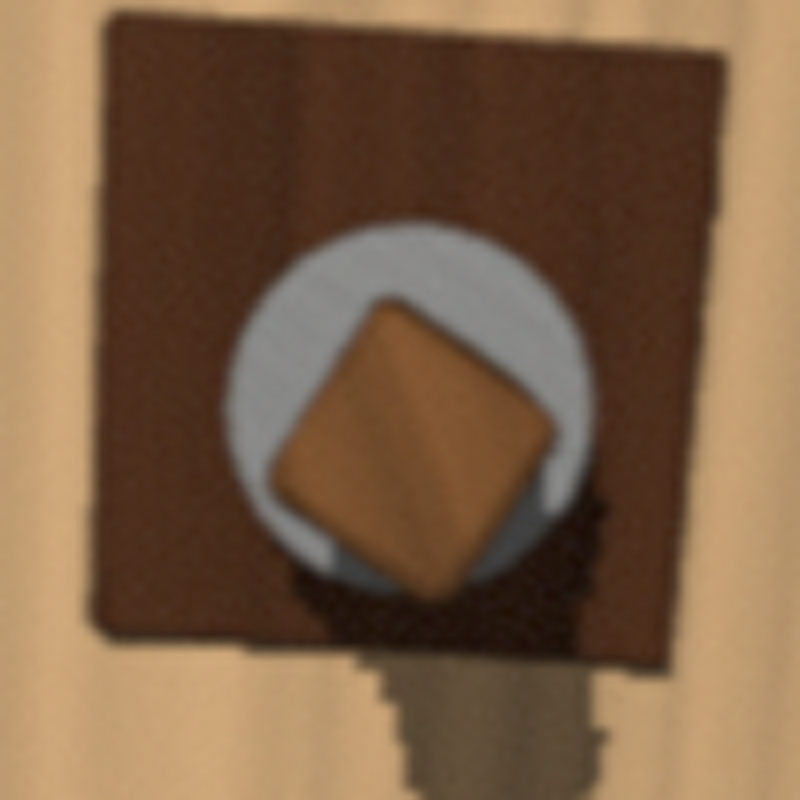

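Run:
```python
from h import *
import pickle
np.set_printoptions(precision=4,suppress=True)
p,s=pickle.load(open('w11.pkl','rb'))
def un(C,z): return np.array([onz(p,(np.array(c)+.5)/8-.5+[265,97],z) for c in C])
W=un([(387,295),(558,432),(435,605),(268,470)],.111);print(W,W.mean(0))
for i in range(4): d=W[(i+1)%4]-W[i];print(np.linalg.norm(d),np.degrees(np.arctan2(d[1],d[0])))
K=un([(103,12),(727,55),(670,672),(93,630)],.006);print(K.mean(0),[np.linalg.norm(K[i]-K[i-1]) for i in range(4)])
F=un([(225,400),(597,400),(412,218)],.041);print('foot',F)
O=np.array(s['orientation']);print('yaw tool x',np.degrees(np.arctan2(O[1,0],O[0,0])))
print(O.T@(np.array([*W.mean(0)[:2],s['ee_pos'][2]])-s['ee_pos']))
```

```text
[[ 0.5202 -0.2069  0.111 ]
 [ 0.5385 -0.2194  0.111 ]
 [ 0.5271 -0.2379  0.111 ]
 [ 0.509  -0.2251  0.111 ]] [ 0.5237 -0.2223  0.111 ]
0.022148170650451642 -34.23619844422487
0.021778133329971406 -121.55320615892757
0.02216866659829045 144.60902250628143
0.021331102492437547 58.46005582938882
[ 0.5219 -0.217   0.006 ] [np.float64(0.08824266273950274), np.float64(0.088758735678486), np.float64(0.08909618236179438), np.float64(0.0881924320814629)]
foot [[ 0.4992 -0.223   0.041 ]
 [ 0.5485 -0.2199  0.041 ]
 [ 0.5225 -0.1983  0.041 ]]
yaw tool x 93.64544550374397
[0.0486 0.0007 0.0001]
```

>>> drive_tool(
  deltas=[
    {"x": 15,"y": 0.5,"z": 0,"ax": 0,"ay": 0,"az": 8},
    {"x": 35,"y": 0.7,"z": 15,"ax": 0,"ay": 0,"az": 16},
    {"x": 48.6,"y": 0.7,"z": 40,"ax": 0,"ay": 0,"az": 24},
    {"x": 48.6,"y": 0.7,"z": 60,"ax": 0,"ay": 0,"az": 32},
    {"x": 48.6,"y": 0.7,"z": 70,"ax": 0,"ay": 0,"az": 36.7},
    {"x": 48.6,"y": 0.7,"z": 70,"ax": 0,"ay": 0,"az": 36.7},
    {"x": 48.6,"y": 0.7,"z": 70,"ax": 0,"ay": 0,"az": 36.7},
  ],
)

```text
clock: 13.55
ee_pos: [0.5244, -0.2217, 0.1538]
orientation: [[0.543, 0.84, 0.004], [0.84, -0.543, 0.001], [0.003, 0.002, -1.0]]
contact_force: [-0.3, 0.1, 0.9]
width: 0.0551
```

Run:
```python
from h import *
np.set_printoptions(precision=4,suppress=True)
p=vision.read_camera('wrist');s=get_state()
print(s['clock'],s['ee_pos'],s['orientation'],s['joint_positions'],s['width'],s['contact_force'])
cv2.imwrite('pics/w12.png',p['frame'][:,:,::-1])
O=np.array(s['orientation']);print('yaw tool x',np.degrees(np.arctan2(O[1,0],O[0,0])))
print(O.T@(np.array([.5237,-.2223,.084])-s['ee_pos']))
```

```text
13.6 [ 0.5247 -0.2222  0.1542] [[ 0.5433  0.8395  0.0047]
 [ 0.8395 -0.5434  0.0007]
 [ 0.0032  0.0036 -1.    ]] [-0.5244  0.3381  1.6729  0.0033  1.1268  0.0486] 0.05574064244663459 [ 0.9122 -0.1274  0.635 ]
yaw tool x 57.088306863536175
[-0.0009 -0.001   0.0702]
```

View pics/w12.png

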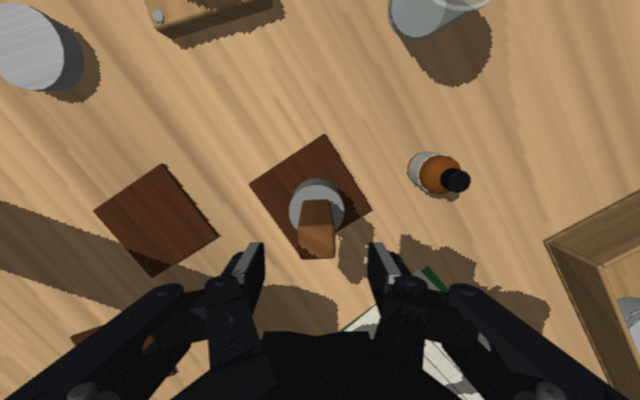

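>>> drive_tool(
  deltas=[
    {"x": -0.9,"y": -0.5,"z": 25,"ax": 0,"ay": 0,"az": 0},
    {"x": -0.9,"y": -0.5,"z": 50,"ax": 0,"ay": 0,"az": 0},
    {"x": -0.9,"y": -0.5,"z": 66,"ax": 0,"ay": 0,"az": 0},
    {"x": -0.9,"y": -0.5,"z": 70,"ax": 0,"ay": 0,"az": 0},
    {"x": -0.9,"y": -0.5,"z": 70,"ax": 0,"ay": 0,"az": 0},
  ],
)

```text
clock: 14.1
ee_pos: [0.5244, -0.2227, 0.0845]
orientation: [[0.543, 0.84, 0.005], [0.84, -0.543, 0.001], [0.003, 0.004, -1.0]]
contact_force: [0.5, 0.5, -0.2]
width: 0.0555
```

>>> drive_tool(
  deltas=[
    {"x": 0,"y": 0,"z": 0,"ax": 0,"ay": 0,"az": 0},
    {"x": 0,"y": 0,"z": 0,"ax": 0,"ay": 0,"az": 0},
    {"x": 0,"y": 0,"z": 0,"ax": 0,"ay": 0,"az": 0},
    {"x": 0,"y": 0,"z": 0,"ax": 0,"ay": 0,"az": 0},
    {"x": 0,"y": 0,"z": 0,"ax": 0,"ay": 0,"az": 0},
  ],
  fingers=1,
  grip_force=90,
)

```text
clock: 14.6
ee_pos: [0.5253, -0.2233, 0.086]
orientation: [[0.543, 0.84, 0.007], [0.84, -0.543, -0.001], [0.003, 0.007, -1.0]]
contact_force: [-0.3, 0.1, 6.6]
width: 0.0228
```

>>> drive_tool(
  deltas=[
    {"x": 0,"y": 0,"z": -10,"ax": 0,"ay": 0,"az": 0},
    {"x": 0,"y": 0,"z": -40,"ax": 0,"ay": 0,"az": 0},
    {"x": 0,"y": 0,"z": -80,"ax": 0,"ay": 0,"az": 0},
    {"x": 20,"y": -10,"z": -105,"ax": 0,"ay": 0,"az": 0},
    {"x": 60,"y": -29,"z": -110,"ax": 0,"ay": 0,"az": 0},
    {"x": 100,"y": -48,"z": -110,"ax": 0,"ay": 0,"az": 0},
    {"x": 140,"y": -67,"z": -110,"ax": 0,"ay": 0,"az": 0},
    {"x": 175,"y": -83,"z": -110,"ax": 0,"ay": 0,"az": 0},
  ],
)

```text
clock: 15.4
ee_pos: [0.5491, -0.029, 0.1963]
orientation: [[0.543, 0.84, 0.007], [0.84, -0.543, -0.0], [0.004, 0.006, -1.0]]
contact_force: [0.5, -1.1, -2.1]
width: 0.0232
```

Run:
```python
from h import *
import pickle
np.set_printoptions(precision=4,suppress=True)
p=vision.read_camera('wrist');p=vision.read_camera('wrist');p=vision.read_camera('wrist')
q=vision.read_camera('scene'); r=vision.read_camera('side');s=get_state()
print(s['clock'],s['ee_pos'],s['orientation'],s['joint_positions'],s['width'],s['contact_force'])
cv2.imwrite('pics/w13.png',p['frame'][:,:,::-1])
crop(q,'pics/c5.png',(290,195),50,6);crop(r,'pics/c6.png',(356,177),50,6)
cv2.imwrite('pics/cr13.png',np.hstack([cv2.resize(cv2.imread('pics/c5.png'),(400,400)),cv2.resize(cv2.imread('pics/c6.png'),(400,400))]))
O=np.array(s['orientation'])
print(O.T@(np.array([.5548,-.0017,.170])-s['ee_pos']))
pickle.dump((p,q,r,s),open('w13.pkl','wb'))
```

```text
15.65 [ 0.5494 -0.0313  0.196 ] [[ 0.5419  0.8404  0.0069]
 [ 0.8404 -0.5419 -0.0017]
 [ 0.0024  0.0067 -1.    ]] [-0.1831  0.2741  1.6557 -0.0004  1.2047  0.3898] 0.022965218904698884 [-0.0853 -0.9495 -3.2513]
[ 0.0277 -0.0117  0.026 ]
```

View pics/w13.png

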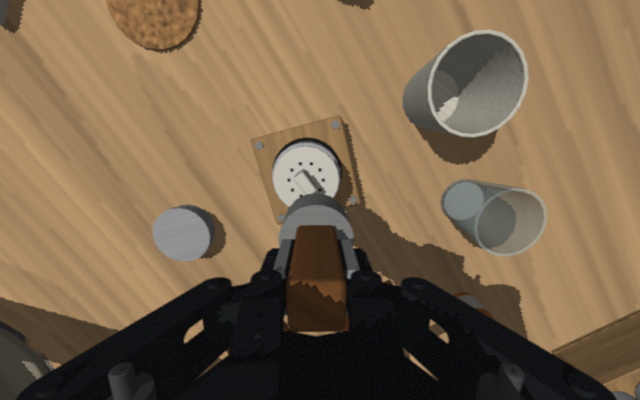

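View pics/cr13.png

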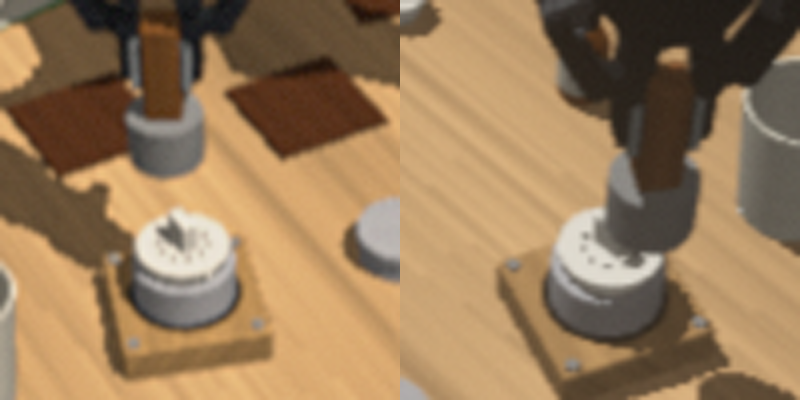

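Run:
```python
from h import *
import pickle
p,q,r,s=pickle.load(open('w13.pkl','rb'))
crop(p,'pics/c14.png',(313,195),60,7)
```

```text
(no output)
```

View pics/c14.png

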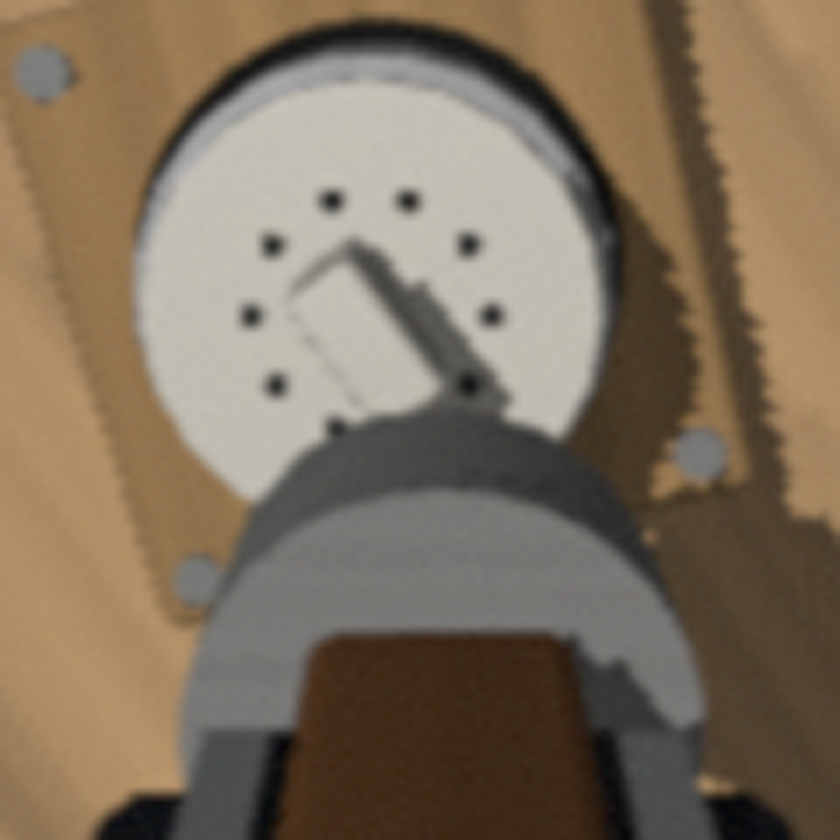

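Run:
```python
from h import *
import pickle
from scipy.optimize import least_squares
np.set_printoptions(precision=4,suppress=True)
p,q,r,s=pickle.load(open('w13.pkl','rb'))
o=np.array([313-60,195-60])
def fit(pts,R,z):
    W=np.array([onz(p,(np.array(c)+.5)/7-.5+o,z) for c in pts])
    g=least_squares(lambda a:np.hypot(W[:,0]-a[0],W[:,1]-a[1])-(a[2] if R is None else R),[*W.mean(0)[:2],.03][:2 if R else 3]);return g.x,g.fun*1000
f=[(135,290),(603,300),(370,80),(245,500),(200,150),(550,155)]
print('flange',fit(f,.03,.066),fit(f,None,.066))
z=s['ee_pos'][2]-.08+.035
f=[(185,740),(706,720),(450,488),(270,585),(620,575)]
print('foottop',fit(f,.024,z),fit(f,None,z))
f=[(450,405),(310,455),(570,440),(250,535),(640,540)]
print('footbottom',fit(f,.024,z-.035),fit(f,None,z-.035)); print(s['ee_pos'])
```

```text
flange (array([ 0.5546, -0.0011]), array([ 0.5502,  0.1549, -0.3257,  0.2199, -0.0121,  0.6806])) (array([ 0.5546, -0.0013,  0.0303]), array([ 0.3643, -0.1666, -0.4122, -0.1637, -0.1072,  0.4855]))
foottop (array([ 0.5485, -0.0281]), array([-0.0161, -0.2579,  1.4466, -1.1049, -0.8112])) (array([ 0.5488, -0.0276,  0.0235]), array([ 0.4031,  0.1548,  1.3064, -1.0844, -0.7799]))
footbottom (array([ 0.5489, -0.0276]), array([ 0.454 , -0.1366,  0.4724, -0.6849, -1.0567])) (array([ 0.5501, -0.0256,  0.0222]), array([-0.1081, -0.1869,  0.3086,  0.1525, -0.1661]))
[ 0.5494 -0.0313  0.196 ]
```

>>> drive_tool(
  deltas=[
    {"x": 15,"y": -6,"z": 0,"ax": 0,"ay": 0,"az": 0},
    {"x": 26.4,"y": -10.4,"z": 5,"ax": 0,"ay": 0,"az": 0},
    {"x": 26.4,"y": -10.4,"z": 12,"ax": 0,"ay": 0,"az": 0},
    {"x": 26.4,"y": -10.4,"z": 22,"ax": 0,"ay": 0,"az": 0},
    {"x": 26.4,"y": -10.4,"z": 34,"ax": 0,"ay": 0,"az": 0},
    {"x": 26.4,"y": -10.4,"z": 42,"ax": 0,"ay": 0,"az": 0},
    {"x": 26.4,"y": -10.4,"z": 42,"ax": 0,"ay": 0,"az": 0},
  ],
)

```text
clock: 16.35
ee_pos: [0.554, -0.0037, 0.152]
orientation: [[0.542, 0.84, 0.003], [0.84, -0.542, -0.001], [0.0, 0.003, -1.0]]
contact_force: [-0.0, -0.1, -2.6]
width: 0.0229
```

Run:
```python
from h import *
np.set_printoptions(precision=4,suppress=True)
q=vision.read_camera('scene'); r=vision.read_camera('side')
for i in range(1):
    s=get_state();print(s['clock'],s['ee_pos'],s['contact_force'],s['moment'],s['orientation'][:,2])
crop(q,'pics/c5.png',(285,200),40,10);crop(r,'pics/c6.png',(356,177),40,10)
cv2.imwrite('pics/cr14.png',np.hstack([cv2.resize(cv2.imread('pics/c5.png'),(400,400)),cv2.resize(cv2.imread('pics/c6.png'),(400,400))]))
```

```text
16.45 [ 0.5552 -0.0038  0.1536] [ 0.4496  0.6055 -2.4437] [-0.0032 -0.0274 -0.0116] [ 0.0062 -0.0017 -1.    ]
```

View pics/cr14.png

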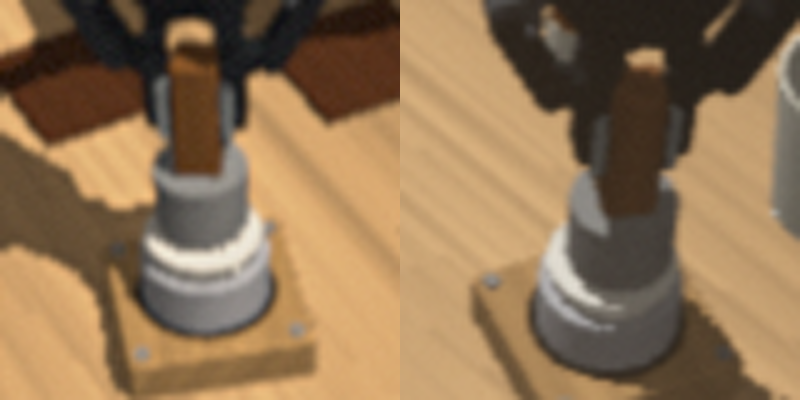

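>>> drive_tool(
  deltas=[
    {"x": 0,"y": 0,"z": 2,"ax": 0,"ay": 0,"az": 0},
    {"x": 0,"y": 0,"z": 4,"ax": 0,"ay": 0,"az": 0},
    {"x": 0,"y": 0,"z": 5,"ax": 0,"ay": 0,"az": 0},
    {"x": 0,"y": 0,"z": 5,"ax": 0,"ay": 0,"az": 0},
  ],
)

```text
clock: 16.85
ee_pos: [0.5552, -0.0038, 0.1486]
orientation: [[0.542, 0.84, 0.006], [0.84, -0.542, -0.002], [0.002, 0.006, -1.0]]
contact_force: [-1.0, 0.7, -2.9]
width: 0.0229
```

>>> drive_tool(
  deltas=[
    {"x": 0,"y": 0,"z": 0.5,"ax": 0,"ay": 0,"az": 0},
    {"x": 0,"y": 0,"z": 1,"ax": 0,"ay": 0,"az": 0},
  ],
)

```text
clock: 17.05
ee_pos: [0.5552, -0.0038, 0.1477]
orientation: [[0.542, 0.84, 0.006], [0.84, -0.542, -0.002], [0.002, 0.006, -1.0]]
contact_force: [1.3, -0.3, -3.0]
width: 0.0232
```

>>> drive_tool(
  deltas=[
    {"x": 0,"y": 0,"z": 0.5,"ax": 0,"ay": 0,"az": 0},
    {"x": 0,"y": 0,"z": 1,"ax": 0,"ay": 0,"az": 0},
  ],
)

```text
clock: 17.25
ee_pos: [0.5553, -0.0037, 0.1468]
orientation: [[0.542, 0.84, 0.007], [0.84, -0.542, -0.002], [0.002, 0.007, -1.0]]
contact_force: [0.3, -0.1, -2.0]
width: 0.0227
```

>>> drive_tool(
  deltas=[
    {"x": 0,"y": 0,"z": 0.5,"ax": 0,"ay": 0,"az": 0},
    {"x": 0,"y": 0,"z": 1,"ax": 0,"ay": 0,"az": 0},
  ],
)

```text
clock: 17.45
ee_pos: [0.5554, -0.0038, 0.1462]
orientation: [[0.542, 0.84, 0.007], [0.84, -0.542, -0.002], [0.002, 0.007, -1.0]]
contact_force: [-0.9, 0.2, 1.0]
width: 0.0234
```

>>> drive_tool(
  deltas=[
    {"x": 0,"y": 0,"z": 0.5,"ax": 0,"ay": 0,"az": 0},
    {"x": 0,"y": 0,"z": 1,"ax": 0,"ay": 0,"az": 0},
  ],
)

```text
clock: 17.65
ee_pos: [0.5554, -0.0037, 0.1455]
orientation: [[0.542, 0.84, 0.007], [0.84, -0.542, -0.002], [0.002, 0.007, -1.0]]
contact_force: [-1.3, -0.0, 3.1]
width: 0.0231
```

>>> drive_tool(
  deltas=[
    {"x": 0,"y": 0,"z": 0.5,"ax": 0,"ay": 0,"az": 0},
    {"x": 0,"y": 0,"z": 1,"ax": 0,"ay": 0,"az": 0},
  ],
)

```text
clock: 17.85
ee_pos: [0.5554, -0.0038, 0.1447]
orientation: [[0.542, 0.84, 0.007], [0.84, -0.542, -0.002], [0.002, 0.007, -1.0]]
contact_force: [-0.8, -0.8, 1.8]
width: 0.0232
```

>>> drive_tool(
  deltas=[
    {"x": 0,"y": 0,"z": 0.5,"ax": 0,"ay": 0,"az": 0},
    {"x": 0,"y": 0,"z": 1,"ax": 0,"ay": 0,"az": 0},
    {"x": 0,"y": 0,"z": 1.5,"ax": 0,"ay": 0,"az": 0},
  ],
)

```text
clock: 18.15
ee_pos: [0.5554, -0.0038, 0.1433]
orientation: [[0.542, 0.84, 0.008], [0.84, -0.542, -0.002], [0.003, 0.007, -1.0]]
contact_force: [-1.9, -0.5, 4.5]
width: 0.023
```

>>> drive_tool(
  deltas=[
    {"x": 0,"y": 0,"z": 0.5,"ax": 0,"ay": 0,"az": 0},
    {"x": 0,"y": 0,"z": 1,"ax": 0,"ay": 0,"az": 0},
    {"x": 0,"y": 0,"z": 1.5,"ax": 0,"ay": 0,"az": 0},
  ],
)

```text
clock: 18.45
ee_pos: [0.5557, -0.0038, 0.1427]
orientation: [[0.542, 0.84, 0.008], [0.84, -0.542, -0.002], [0.003, 0.008, -1.0]]
contact_force: [-2.9, 0.0, 8.8]
width: 0.0228
```

>>> drive_tool(
  deltas=[
    {"x": 0,"y": 0,"z": 0.4,"ax": 0,"ay": 0,"az": 0},
    {"x": 0,"y": 0,"z": 0.8,"ax": 0,"ay": 0,"az": 0},
  ],
)

```text
clock: 18.65
ee_pos: [0.5558, -0.0038, 0.1425]
orientation: [[0.542, 0.84, 0.009], [0.84, -0.542, -0.002], [0.003, 0.009, -1.0]]
contact_force: [-2.3, 0.4, 9.2]
width: 0.0232
```

>>> drive_tool(
  deltas=[
    {"x": 0,"y": 0,"z": 0.4,"ax": 0,"ay": 0,"az": 0},
    {"x": 0,"y": 0,"z": 0.8,"ax": 0,"ay": 0,"az": 0},
  ],
)

```text
clock: 18.85
ee_pos: [0.5558, -0.0038, 0.1425]
orientation: [[0.542, 0.84, 0.009], [0.84, -0.542, -0.002], [0.003, 0.009, -1.0]]
contact_force: [-3.1, 0.5, 9.2]
width: 0.0231
```

>>> drive_tool(
  deltas=[
    {"x": 0,"y": -0.2,"z": 0.6,"ax": 0.2,"ay": -0.1,"az": 0},
    {"x": 0,"y": -0.2,"z": 1,"ax": 0.4,"ay": -0.2,"az": 0},
    {"x": 0,"y": -0.2,"z": 1,"ax": 0.4,"ay": -0.2,"az": 0},
  ],
)

```text
clock: 19.15
ee_pos: [0.5563, -0.0038, 0.1422]
orientation: [[0.542, 0.841, 0.003], [0.841, -0.542, -0.002], [0.0, 0.004, -1.0]]
contact_force: [-2.2, -1.3, 6.1]
width: 0.0229
```

Run:
```python
from h import *
np.set_printoptions(precision=4,suppress=True)
q=vision.read_camera('scene'); r=vision.read_camera('side')
s=get_state();print(s['clock'],s['ee_pos'],s['contact_force'],s['moment'],s['orientation'][:,2])
crop(q,'pics/c5.png',(285,205),35,10);crop(r,'pics/c6.png',(356,182),35,10)
cv2.imwrite('pics/cr15.png',np.hstack([cv2.resize(cv2.imread('pics/c5.png'),(400,400)),cv2.resize(cv2.imread('pics/c6.png'),(400,400))]))
```

```text
19.25 [ 0.5563 -0.0038  0.1422] [-1.8262  0.1611  4.8723] [0.0438 0.3136 0.0183] [ 0.0032 -0.0017 -1.    ]
```

View pics/cr15.png

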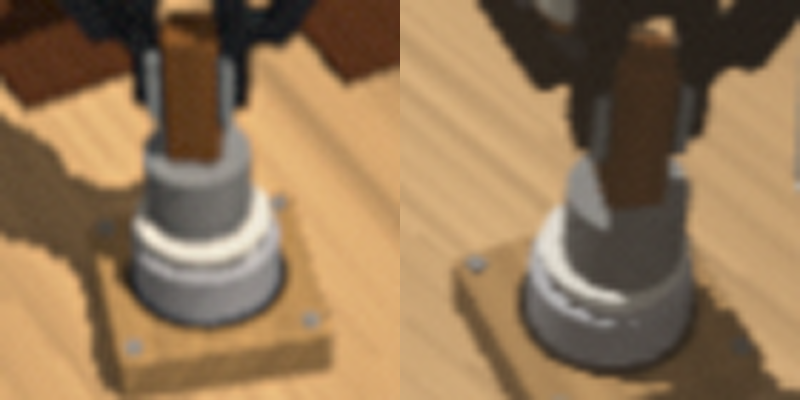

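>>> drive_tool(
  deltas=[
    {"x": -0.2,"y": -0.3,"z": 0.6,"ax": 0,"ay": 0,"az": 0},
    {"x": -0.2,"y": -0.3,"z": 1.2,"ax": 0,"ay": 0,"az": 0},
    {"x": -0.2,"y": -0.3,"z": 1.2,"ax": 0,"ay": 0,"az": 0},
  ],
)

```text
clock: 19.55
ee_pos: [0.5562, -0.0039, 0.1415]
orientation: [[0.542, 0.841, 0.004], [0.841, -0.542, -0.002], [0.001, 0.005, -1.0]]
contact_force: [-2.3, -0.7, 3.6]
width: 0.0233
```

>>> drive_tool(
  deltas=[
    {"x": -0.2,"y": -0.3,"z": 0.6,"ax": 0,"ay": 0,"az": 0},
    {"x": -0.2,"y": -0.3,"z": 1.2,"ax": 0,"ay": 0,"az": 0},
    {"x": -0.2,"y": -0.3,"z": 1.2,"ax": 0,"ay": 0,"az": 0},
  ],
)

```text
clock: 19.85
ee_pos: [0.5561, -0.0039, 0.1404]
orientation: [[0.542, 0.841, 0.005], [0.841, -0.542, -0.002], [0.001, 0.005, -1.0]]
contact_force: [-0.4, 0.2, 3.4]
width: 0.0227
```

>>> drive_tool(
  deltas=[
    {"x": 0,"y": 0,"z": 0.6,"ax": 0,"ay": 0,"az": 0},
    {"x": 0,"y": 0,"z": 1.2,"ax": 0,"ay": 0,"az": 0},
    {"x": 0,"y": 0,"z": 1.2,"ax": 0,"ay": 0,"az": 0},
  ],
)

```text
clock: 20.15
ee_pos: [0.5557, -0.0039, 0.1381]
orientation: [[0.542, 0.84, 0.003], [0.84, -0.542, -0.002], [0.0, 0.004, -1.0]]
contact_force: [-0.0, 0.3, -3.3]
width: 0.0232
```

>>> drive_tool(
  deltas=[
    {"x": 0,"y": 0,"z": 0.6,"ax": 0,"ay": 0,"az": 0},
    {"x": 0,"y": 0,"z": 1.2,"ax": 0,"ay": 0,"az": 0},
    {"x": 0,"y": 0,"z": 1.2,"ax": 0,"ay": 0,"az": 0},
  ],
)

```text
clock: 20.45
ee_pos: [0.5556, -0.0039, 0.1364]
orientation: [[0.542, 0.841, 0.003], [0.841, -0.542, -0.002], [0.0, 0.003, -1.0]]
contact_force: [-1.8, 0.1, -2.5]
width: 0.0228
```

Run:
```python
from h import *
np.set_printoptions(precision=4,suppress=True)
q=vision.read_camera('scene'); r=vision.read_camera('side')
s=get_state();print(s['clock'],s['ee_pos'],s['contact_force'],s['moment'],s['orientation'][:,2])
crop(q,'pics/c5.png',(285,205),35,10);crop(r,'pics/c6.png',(356,182),35,10)
cv2.imwrite('pics/cr16.png',np.hstack([cv2.resize(cv2.imread('pics/c5.png'),(400,400)),cv2.resize(cv2.imread('pics/c6.png'),(400,400))]))
```

```text
20.55 [ 0.5557 -0.0039  0.1367] [ 0.2754 -0.2439 -3.1751] [-0.0066 -0.0155  0.0265] [ 0.0033 -0.0018 -1.    ]
```

View pics/cr16.png

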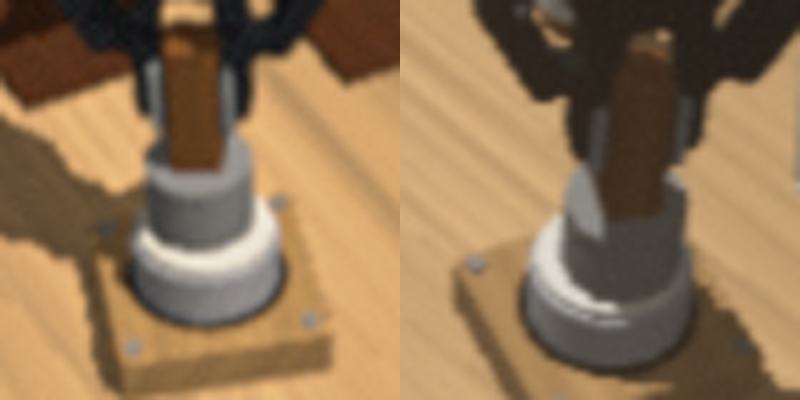

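>>> drive_tool(
  deltas=[
    {"x": 0,"y": 0,"z": 0.5,"ax": 0,"ay": 0,"az": 0},
    {"x": 0,"y": 0,"z": 1,"ax": 0,"ay": 0,"az": 0},
    {"x": 0,"y": 0,"z": 1,"ax": 0,"ay": 0,"az": 0},
  ],
)

```text
clock: 20.85
ee_pos: [0.5558, -0.0039, 0.1359]
orientation: [[0.542, 0.84, 0.004], [0.84, -0.542, -0.002], [0.0, 0.004, -1.0]]
contact_force: [-0.8, -0.0, -1.1]
width: 0.0233
```

>>> drive_tool(
  deltas=[
    {"x": 0,"y": 0,"z": 0.5,"ax": 0,"ay": 0,"az": 0},
    {"x": 0,"y": 0,"z": 1,"ax": 0,"ay": 0,"az": 0},
    {"x": 0,"y": 0,"z": 1,"ax": 0,"ay": 0,"az": 0},
  ],
)

```text
clock: 21.15
ee_pos: [0.5558, -0.0039, 0.1358]
orientation: [[0.542, 0.841, 0.004], [0.841, -0.542, -0.002], [0.001, 0.004, -1.0]]
contact_force: [-1.0, 0.1, 4.3]
width: 0.023
```

>>> drive_tool(
  deltas=[
    {"x": 0,"y": 0,"z": 0.5,"ax": 0,"ay": 0,"az": 0},
    {"x": 0,"y": 0,"z": 1,"ax": 0,"ay": 0,"az": 0},
    {"x": 0,"y": 0,"z": 1,"ax": 0,"ay": 0,"az": 0},
  ],
)

```text
clock: 21.45
ee_pos: [0.5558, -0.0039, 0.1358]
orientation: [[0.542, 0.841, 0.005], [0.841, -0.542, -0.002], [0.001, 0.005, -1.0]]
contact_force: [-2.9, 0.1, 6.9]
width: 0.0229
```

>>> drive_tool(
  deltas=[
    {"x": 0,"y": 0,"z": 0.8,"ax": 0.1,"ay": 0,"az": 0},
    {"x": 0,"y": 0,"z": 1.3,"ax": 0.1,"ay": 0,"az": 0},
    {"x": 0,"y": 0,"z": 1.3,"ax": 0.1,"ay": 0,"az": 0},
  ],
)

```text
clock: 21.75
ee_pos: [0.5559, -0.004, 0.1358]
orientation: [[0.542, 0.841, 0.004], [0.841, -0.542, -0.001], [0.001, 0.004, -1.0]]
contact_force: [-2.6, 0.3, 9.4]
width: 0.023
```

>>> drive_tool(
  deltas=[
    {"x": 0,"y": 0,"z": 1.5,"ax": 0,"ay": 0,"az": 0},
    {"x": 0,"y": 0,"z": 1.5,"ax": 0,"ay": 0,"az": 0},
    {"x": 0,"y": 0,"z": 1.5,"ax": 0,"ay": 0,"az": 0},
    {"x": 0,"y": 0,"z": 1.5,"ax": 0,"ay": 0,"az": 0},
    {"x": 0,"y": 0,"z": 1.5,"ax": 0,"ay": 0,"az": 0},
    {"x": 0,"y": 0,"z": 1.5,"ax": 0,"ay": 0,"az": 0},
    {"x": 0,"y": 0,"z": 1.5,"ax": 0,"ay": 0,"az": 0},
    {"x": 0,"y": 0,"z": 1.5,"ax": 0,"ay": 0,"az": 0},
  ],
)

```text
clock: 22.55
ee_pos: [0.5559, -0.004, 0.1358]
orientation: [[0.542, 0.841, 0.005], [0.841, -0.542, -0.001], [0.001, 0.005, -1.0]]
contact_force: [-3.6, 0.2, 10.3]
width: 0.023
```

Run:
```python
from h import *
np.set_printoptions(precision=4,suppress=True)
for i in range(2):
    q=vision.read_camera('scene');s=get_state();print(s['clock'],s['ee_pos'],s['contact_force'])
r=vision.read_camera('side')
s=get_state();print(s['clock'],s['ee_pos'],s['contact_force'],s['moment'],s['orientation'][:,2])
crop(q,'pics/c5.png',(285,205),35,10);crop(r,'pics/c6.png',(356,182),35,10)
cv2.imwrite('pics/cr17.png',np.hstack([cv2.resize(cv2.imread('pics/c5.png'),(400,400)),cv2.resize(cv2.imread('pics/c6.png'),(400,400))]))
```

```text
22.6 [ 0.5559 -0.004   0.1357] [-3.881  -0.7922 10.273 ]
22.65 [ 0.5559 -0.004   0.1357] [-3.5673 -0.3793 10.8004]
22.7 [ 0.5559 -0.004   0.1358] [-4.467   1.032  11.0051] [0.1729 0.7836 0.0785] [ 0.0046 -0.0013 -1.    ]
```

View pics/cr17.png

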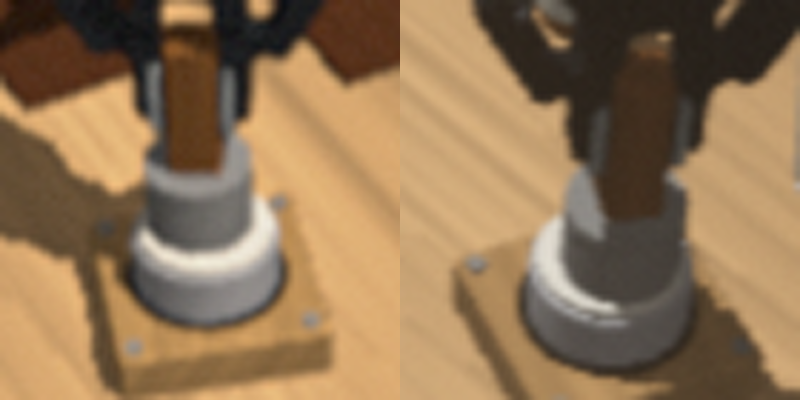

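>>> drive_tool(
  deltas=[
    {"x": 0,"y": 0,"z": 1.5,"ax": 0,"ay": 0,"az": 0},
    {"x": 0,"y": 0,"z": 1.5,"ax": 0,"ay": 0,"az": 0},
    {"x": 0,"y": 0,"z": 1.5,"ax": 0,"ay": 0,"az": 0},
  ],
)

```text
clock: 23.0
ee_pos: [0.5558, -0.004, 0.1357]
orientation: [[0.542, 0.841, 0.005], [0.841, -0.542, -0.001], [0.002, 0.005, -1.0]]
contact_force: [-3.1, -0.7, 10.3]
width: 0.023
```

>>> drive_tool(
  deltas=[
    {"x": 0,"y": 0,"z": -1,"ax": 0,"ay": 0,"az": 0},
    {"x": 0,"y": 0,"z": -3,"ax": 0,"ay": 0,"az": 0},
    {"x": 0,"y": 0,"z": -10,"ax": 0,"ay": 0,"az": 0},
    {"x": 0,"y": 0,"z": -25,"ax": 0,"ay": 0,"az": 0},
    {"x": 0,"y": 0,"z": -50,"ax": 0,"ay": 0,"az": 0},
    {"x": 0,"y": 0,"z": -65,"ax": 0,"ay": 0,"az": 0},
    {"x": 0,"y": 0,"z": -65,"ax": 0,"ay": 0,"az": 0},
    {"x": 0,"y": 0,"z": -65,"ax": 0,"ay": 0,"az": 0},
  ],
)

```text
clock: 23.8
ee_pos: [0.5553, -0.0038, 0.2004]
orientation: [[0.542, 0.841, 0.005], [0.841, -0.542, -0.001], [0.002, 0.005, -1.0]]
contact_force: [-0.7, 0.2, -2.2]
width: 0.0233
```

Run:
```python
from h import *
import pickle
np.set_printoptions(precision=4,suppress=True)
q=vision.read_camera('scene');r=vision.read_camera('side');p=vision.read_camera('wrist')
s=get_state();print(s['clock'],s['ee_pos'],s['contact_force'],s['moment'],s['orientation'])
crop(q,'pics/c5.png',(285,205),35,10);crop(r,'pics/c6.png',(356,190),35,10)
cv2.imwrite('pics/cr18.png',np.hstack([cv2.resize(cv2.imread('pics/c5.png'),(400,400)),cv2.resize(cv2.imread('pics/c6.png'),(400,400))]))
O=np.array(s['orientation']);print(O.T@(np.array([.524,-.219,.196])-s['ee_pos']))
print(np.degrees(np.cross(O[:,2],[0,0,-1])@O))
```

```text
23.95 [ 0.5546 -0.0038  0.1994] [ 0.3826 -0.2058 -2.6398] [0.052  0.0113 0.05  ] [[ 0.5417  0.8406  0.0026]
 [ 0.8406 -0.5417 -0.001 ]
 [ 0.0006  0.0027 -1.    ]]
[-0.1975  0.0908  0.0035]
[ 0.1533 -0.0326 -0.    ]
```

View pics/cr18.png

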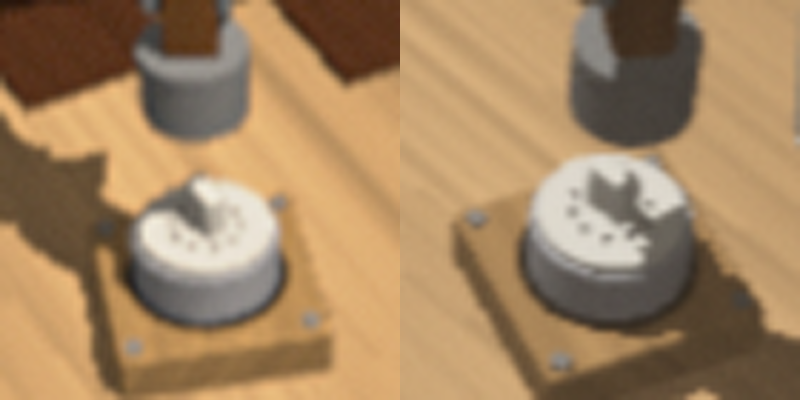

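The plug now sits flush on the rim. Next I take the pusher back to its coaster.

>>> drive_tool(
  deltas=[
    {"x": -40,"y": 18,"z": 0,"ax": 0.1,"ay": 0,"az": 0},
    {"x": -80,"y": 37,"z": 2,"ax": 0.1,"ay": 0,"az": 0},
    {"x": -120,"y": 55,"z": 3,"ax": 0.1,"ay": 0,"az": 0},
    {"x": -160,"y": 74,"z": 3,"ax": 0.1,"ay": 0,"az": 0},
    {"x": -190,"y": 88,"z": 3,"ax": 0.1,"ay": 0,"az": 0},
    {"x": -197.5,"y": 90.8,"z": 20,"ax": 0.1,"ay": 0,"az": 0},
    {"x": -197.5,"y": 90.8,"z": 50,"ax": 0.1,"ay": 0,"az": 0},
    {"x": -197.5,"y": 90.8,"z": 70,"ax": 0.1,"ay": 0,"az": 0},
  ],
)

```text
clock: 24.75
ee_pos: [0.5228, -0.2192, 0.127]
orientation: [[0.543, 0.84, -0.002], [0.84, -0.543, 0.002], [0.0, -0.003, -1.0]]
contact_force: [-0.3, 1.5, -2.7]
width: 0.0232
```

Run:
```python
from h import *
np.set_printoptions(precision=4,suppress=True)
for i in range(3): q=vision.read_camera('scene')
r=vision.read_camera('side')
s=get_state();print(s['clock'],s['ee_pos'],s['contact_force'],s['orientation'])
crop(q,'pics/c5.png',(259,160),35,10);crop(r,'pics/c6.png',(420,260),45,10)
cv2.imwrite('pics/cr19.png',np.hstack([cv2.resize(cv2.imread('pics/c5.png'),(400,400)),cv2.resize(cv2.imread('pics/c6.png'),(400,400))]))
O=np.array(s['orientation']);print(O.T@(np.array([.524,-.219,.086])-s['ee_pos']))
```

```text
24.95 [ 0.524  -0.2189  0.129 ] [ 0.2705  0.1326 -2.1805] [[ 0.5417  0.8406 -0.0001]
 [ 0.8406 -0.5417  0.0007]
 [ 0.0005 -0.0004 -1.    ]]
[-0.0001  0.      0.043 ]
```

View pics/cr19.png

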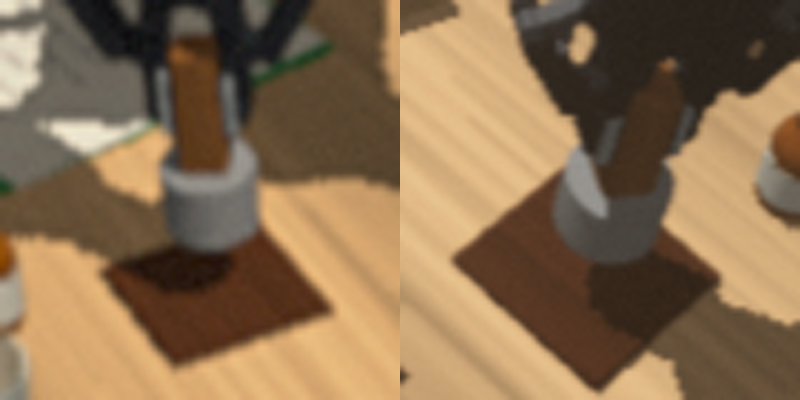

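>>> drive_tool(
  deltas=[
    {"x": 0,"y": 0,"z": 15,"ax": 0,"ay": 0,"az": 0},
    {"x": 0,"y": 0,"z": 30,"ax": 0,"ay": 0,"az": 0},
    {"x": 0,"y": 0,"z": 38,"ax": 0,"ay": 0,"az": 0},
    {"x": 0,"y": 0,"z": 40,"ax": 0,"ay": 0,"az": 0},
    {"x": 0,"y": 0,"z": 40,"ax": 0,"ay": 0,"az": 0},
  ],
)

```text
clock: 25.45
ee_pos: [0.5245, -0.2191, 0.0896]
orientation: [[0.542, 0.841, 0.001], [0.841, -0.542, 0.0], [0.001, 0.001, -1.0]]
contact_force: [0.3, 0.3, -2.3]
width: 0.0233
```

>>> drive_tool(
  deltas=[
    {"x": 0,"y": 0,"z": 1,"ax": 0,"ay": 0,"az": 0},
    {"x": 0,"y": 0,"z": 1.5,"ax": 0,"ay": 0,"az": 0},
  ],
)

```text
clock: 25.65
ee_pos: [0.5251, -0.2194, 0.0889]
orientation: [[0.541, 0.841, 0.002], [0.841, -0.541, -0.001], [0.001, 0.002, -1.0]]
contact_force: [-0.5, -0.4, -1.8]
width: 0.0232
```

>>> drive_tool(
  deltas=[
    {"x": 0,"y": 0,"z": 0.7,"ax": 0,"ay": 0,"az": 0},
    {"x": 0,"y": 0,"z": 1,"ax": 0,"ay": 0,"az": 0},
  ],
)

```text
clock: 25.85
ee_pos: [0.5253, -0.2195, 0.0882]
orientation: [[0.541, 0.841, 0.003], [0.841, -0.541, -0.001], [0.001, 0.003, -1.0]]
contact_force: [-0.2, 1.0, -3.0]
width: 0.0227
```

>>> drive_tool(
  deltas=[
    {"x": 0,"y": 0,"z": 0.7,"ax": 0,"ay": 0,"az": 0},
    {"x": 0,"y": 0,"z": 1.5,"ax": 0,"ay": 0,"az": 0},
    {"x": 0,"y": 0,"z": 1.5,"ax": 0,"ay": 0,"az": 0},
  ],
)

```text
clock: 26.15
ee_pos: [0.5252, -0.2195, 0.0866]
orientation: [[0.541, 0.841, 0.003], [0.841, -0.541, -0.001], [0.001, 0.003, -1.0]]
contact_force: [0.6, -0.4, -2.4]
width: 0.023
```

>>> drive_tool(
  deltas=[
    {"x": 0,"y": 0,"z": 0.7,"ax": 0,"ay": 0,"az": 0},
    {"x": 0,"y": 0,"z": 1.2,"ax": 0,"ay": 0,"az": 0},
    {"x": 0,"y": 0,"z": 1.2,"ax": 0,"ay": 0,"az": 0},
  ],
)

```text
clock: 26.45
ee_pos: [0.5253, -0.2195, 0.086]
orientation: [[0.541, 0.841, 0.003], [0.841, -0.541, -0.001], [0.001, 0.003, -1.0]]
contact_force: [-1.6, 0.0, 4.0]
width: 0.0232
```

Contact came at z 0.086, the same height as at pickup. Opening the fingers.

>>> drive_tool(
  deltas=[
    {"x": 0,"y": 0,"z": 0,"ax": 0,"ay": 0,"az": 0},
    {"x": 0,"y": 0,"z": 0,"ax": 0,"ay": 0,"az": 0},
    {"x": 0,"y": 0,"z": 0,"ax": 0,"ay": 0,"az": 0},
    {"x": 0,"y": 0,"z": 0,"ax": 0,"ay": 0,"az": 0},
  ],
  fingers=-0.3,
)

```text
clock: 26.85
ee_pos: [0.5254, -0.2196, 0.0859]
orientation: [[0.541, 0.841, 0.003], [0.841, -0.541, -0.001], [0.001, 0.003, -1.0]]
contact_force: [-0.1, -0.5, 0.3]
width: 0.0555
```

>>> drive_tool(
  deltas=[
    {"x": 0,"y": 0,"z": -10,"ax": 0,"ay": 0,"az": 0},
    {"x": 0,"y": 0,"z": -40,"ax": 0,"ay": 0,"az": 0},
    {"x": 0,"y": 0,"z": -85,"ax": 0,"ay": 0,"az": 0},
    {"x": 0,"y": 0,"z": -125,"ax": 0,"ay": 0,"az": 0},
    {"x": -40,"y": -40,"z": -145,"ax": 0,"ay": 0,"az": 0},
    {"x": -65,"y": -65,"z": -145,"ax": 0,"ay": 0,"az": 0},
    {"x": -65,"y": -65,"z": -145,"ax": 0,"ay": 0,"az": 0},
    {"x": -65,"y": -65,"z": -145,"ax": 0,"ay": 0,"az": 0},
  ],
)

```text
clock: 27.65
ee_pos: [0.4348, -0.2391, 0.2318]
orientation: [[0.543, 0.84, 0.005], [0.84, -0.543, -0.002], [0.001, 0.006, -1.0]]
contact_force: [-0.5, 0.3, -0.4]
width: 0.0554
```

Run:
```python
from h import *
np.set_printoptions(precision=4,suppress=True)
for i in range(2): p=vision.read_camera('wrist')
q=vision.read_camera('scene');r=vision.read_camera('side')
s=get_state();print(s['clock'],s['ee_pos'],s['contact_force'],s['width'])
crop(q,'pics/c5.png',(272,185),50,8);crop(r,'pics/c6.png',(390,230),65,8)
cv2.imwrite('pics/cr20.png',np.hstack([cv2.resize(cv2.imread('pics/c5.png'),(400,400)),cv2.resize(cv2.imread('pics/c6.png'),(400,400))]))
cv2.imwrite('pics/w20.png',p['frame'][:,:,::-1]);cv2.imwrite('pics/s20.png',r['frame'][:,:,::-1])
```

```text
27.85 [ 0.436  -0.2388  0.2305] [ 0.6205 -0.2826 -0.4383] 0.05561551611876554
```

View pics/cr20.png

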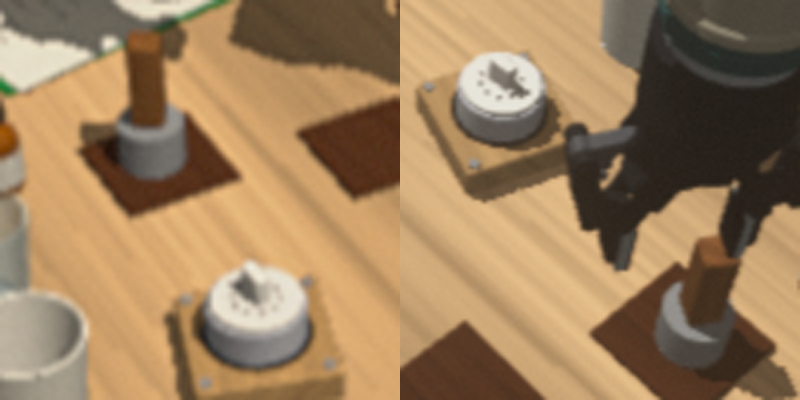

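View pics/w20.png

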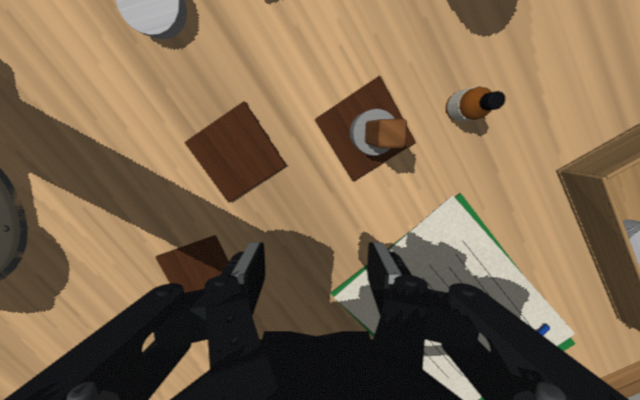

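```bash
python3 -c "
from rig import manip,get_state
print(manip.close_job(), get_state()['clock'])"
```

```text
the job is handed in; nothing more can be done
the job is handed in; nothing more can be done
```

The job is finished and handed in at about 28 s on the clock, well under the 69 s limit.

**What I did:** I lifted the plug by its tab, set it level on the nubs and let go. Then I took the pusher and pressed: the jar sank about 3 mm and bottomed, and the plug snapped in. I held it at about 12 to 14 N for over a second, then stood the pusher back on the farthest coaster and let go.

**Last checks:**
- **Plug:** the scene and side pictures show the flange flush on the rim and level. It did not move under the hold.
- **Pusher:** it stands upright with its foot near the coaster's centre, and it touched down at the same height as at pickup. The fingers are clear of everything.
- **Bystanders:** those in view looked undisturbed, but I did not measure them again.

**Less certain:**
- **Press force:** it is worked out from the wrist reading plus about 2.5 N for the pusher's weight. There was also a sideways force of 3 to 4 N during the hold.
- **Stall before the snap:** the push stopped at about 11.7 N with the tool tilted by 0.5°. I straightened it and the plug then went through. The highest reading between steps was about 13.5 N, against the 25 N limit.

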